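# Stack the empty picking bins on the base and close them with the lid

## Robot

A 6-joint arm with a two-finger parallel gripper is mounted at the origin on the work surface. World frame = base frame: x ahead of the robot, y to its left, z up, the work surface at z = 0. Lengths are in m, angles in rad, forces in N, time in s.
With the tool pointing down it reaches from about 0.35 to 0.925 m from the base axis. Payload 6.4 kg.
Tool frame: the origin (TCP) lies between the finger pads; the fingertips stand 25 mm ahead of it and the grasp point (between the pads) lies 6 mm ahead of it (r.tip_extent is the distance from the TCP to the fingertips, in m); z points along the fingers, y is the direction in which the jaws open and shut (so a half turn about z gives the same grasp; the last joint's range is limited). The gripper opens to 94 mm and grips with 3 to 60 N. Pads are 16 mm wide; open, the fingers measure 119 mm over their backs; the gripper's body (75 mm by 177 mm) begins 78 mm behind the grasp point.
Start: joints at [1.081, 0.245, 1.558, -0, 1.339, -0.174], TCP at [0.202, 0.618, 0.199] pointing down, gripper open.
Joint ranges: [-3.13, 3.13], [-1.02, 2.26], [0.13, 2.54], [-0.95, 4.09], [0.21, 2.88], [-2.74, 2.74]. Speed limits (rad/s): [2.57, 2.57, 3.14, 3.14, 3.14, 3.14].

## Interface

Orientations are given as a unit quaternion [x, y, z, w].
In Python, from rig import r gives the robot as it stands. The module is installed in compiled form; this text tells all that it offers.
- The arm moves only by the tool carry_out, never from a script. Its arguments are lists of equal length, an entry for each row: "fingers": the closure, from -1 (fully open) to 1 (shut); "xyz": the shift along the tool's x, y, z in cm, a list of three; "turn": the turn about the tool's z in degrees. A call has 1 to 10 rows; each row shifts and turns the pose as measured when the row begins, along the tool's axes as they then stand; what a row does not reach is not made up. A row lasts 1/10 s, in which the tool goes at most 50 mm and 8.59 degrees, less where a joint would pass 70% of its speed; a pose out of reach is approached as far as the arm can. A call with a gripper value outside its range is refused whole. The fingers move at their own pace and stop on an object; "squeeze" is the grip in N (left out, the last holds). Time passes only in rows, so rows that do not move let the fingers close. It gives the time, the measured TCP pose, the force and the opening at its end, in the units of the state.
- r.sense(): the state, without advancing time (a new reading comes with each control period).
- r.grab_frame(name): name is "scene" or "side" or "wrist"; returns the picture (420x560x3 uint8, blue, green, red); there is no depth.
- r.camera_model(name): a dict with "mtx" (3x3 intrinsics, pixels), "pose" (4x4, takes a point from camera to world coordinates). Camera axes: x right, y up, looking along -z (the intrinsics and any distortion apply to the point x, -y, -z); pixel columns grow to the right and rows downward; lengths in m; the calibration is good to about 2 mm. The wrist camera is an equidistant fisheye: a pixel r from the principal point sees the ray r / f radians off the axis. A picture is of the moment at which its call begins: read the wrist's pose just before it. camera_model takes no time and is no camera call; for the wrist camera it gives the pose at the moment of the call.
- r.finish_job(): hands the job in, once; it reports no verdict.
The state is a dict: "time": time; "joint_pos": joint angles; "joint_velocities": joint speeds; "joint_torque": joint torques, N m; "ee_pos": TCP position; "tcp_rot": TCP orientation; "ft_force": force on the tool from outside, world axes, zero at the start; "ft_torque": the same for the moment, N m; "opening": finger opening in m.
Only numpy, scipy, OpenCV 4.12 (cv2) and the standard library are available. Lean on these libraries where they do the work, as an engineer would, in place of code of your own. Each camera call takes 0.05 s, during which the arm holds its last target.

## Task

Stack the three empty picking bins squarely on the white stacking base: first the blue bin on the base, then the red one on it, then the yellow one, and last close the top bin with the orange lid with the black carrying handle. Each must be fully seated, its foot inside the rim below, and be set down and let go, not dropped, before the next one is added. Leave the filled green bin, the amber jar and the brown carton where they are.

Things in the scene. Friction and masses are not known exactly. Their poses are not given: they have to be found in the camera images.
- blue_center (a point): Empty blue picking bin, loose: 60 wide (y, the width to grip) x 96 long (x, low front at -x) x 50 mm high, walls 4, open top, 80 g. A 6 mm deep foot below (83 x 47, narrowing to 79 x 43 mm) drops into the 88 x 52 mm mouth of the bin or base beneath, so stacked bins stand 44 mm apart. The point is its centre, 25 mm above the foot's underside; z up.
- red_center (a point): Empty red plastic picking bin, loose, of the same make and sizes as the blue one: the point is its centre, 25 mm above the foot's underside, x along its 96 mm length, y across its 60 mm width.
- yellow_center (a point): Empty yellow plastic picking bin, loose, of the same make and sizes as the blue one: the point is its centre, 25 mm above the foot's underside, x along its 96 mm length, y across its 60 mm width.
- lid_handle (a point): Loose orange lid: plate 96 (x) x 60 (y) x 5 mm, the bins' 6 mm foot below, on top a black handle: a bar 76 long (x), 14 wide (y, the width to grip), 14 mm high, on two posts near its ends, 20 mm free below it. 45 mm high, 80 g. The point is the bar's middle, 38 mm above the foot's underside; on a bin it stands 57 mm above that bin's centre.
- base_seat (a point): The stacking base, fixed: white plate 124 (x) x 88 (y) x 6 mm with a black frame of the bins' outline on it (96 x 60 outside, 88 x 52 mm inside), rim 14 mm above the table. The point is the frame's centre at rim height. A seated bin has its centre 19 mm above it, its x along the base's x (either way round).
- green_center (a point): Filled green picking bin, loose, of the same sizes as the blue one, with white caps in it: leave it where it is. The point is its centre.
- jar_center (a point): Amber jar with a white cap, loose, 54 mm across, 56 mm high: leave it where it is. The point is its centre.
- carton_center (a point): Brown cardboard carton with a white band, loose, 80 x 55 x 42 mm: leave it where it is. The point is its centre.
Mind the look-alikes: they are no part of the job. Of the things that look like the part that bears red_center, the middle-sized one is meant.

How it is judged:
On the way, in this order (a step that is already met when the one before it is completed fails the run):
1. the blue bin is seated on the base and let go (horizontal distance between blue_center and base_seat below 0.006 m and z of blue_center in the frame of base_seat between 0.016 and 0.022 m and angle between blue_center's own z axis and vertical below 0.06 rad and angle between the x axis of blue_center and the x axis of base_seat, either way round below 0.1 rad and contact force between the fingers and blue_bin below 0.05 N), for 0.2 s.
2. the red bin is seated on the blue bin and let go (horizontal distance between red_center and blue_center below 0.006 m and z of red_center in the frame of blue_center between 0.041 and 0.047 m and angle between red_center's own z axis and vertical below 0.06 rad and angle between the x axis of red_center and the x axis of blue_center, either way round below 0.1 rad and contact force between the fingers and red_bin below 0.05 N), for 0.2 s.
3. the yellow bin is seated on the red bin and let go (horizontal distance between yellow_center and red_center below 0.006 m and z of yellow_center in the frame of red_center between 0.041 and 0.047 m and angle between yellow_center's own z axis and vertical below 0.06 rad and angle between the x axis of yellow_center and the x axis of red_center, either way round below 0.1 rad and contact force between the fingers and yellow_bin below 0.05 N), for 0.2 s.
4. the lid is seated on the yellow bin and let go (horizontal distance between lid_handle and yellow_center below 0.006 m and z of lid_handle in the frame of yellow_center between 0.054 and 0.06 m and angle between lid_handle's own z axis and vertical below 0.06 rad and angle between the x axis of lid_handle and the x axis of yellow_center, either way round below 0.1 rad and contact force between the fingers and lid below 0.05 N), for 0.2 s.
At the end, for the whole second after the job is handed in: Blue bin on the base, red on blue, yellow on red, lid on yellow, each seated: within 6 mm sideways and 3 mm in height of its seat on the one below, upright within 0.06 rad, its length along the one below within 0.10 rad; all released and at rest (horizontal distance between blue_center and base_seat below 0.006 m and z of blue_center in the frame of base_seat between 0.016 and 0.022 m and angle between each of blue_center, red_center, yellow_center, lid_handle's own z axis and vertical below 0.06 rad and angle between the x axis of blue_center and the x axis of base_seat, either way round below 0.1 rad and linear speed of each of blue_bin, red_bin, yellow_bin, lid below 0.02 m/s and angular speed of each of blue_bin, red_bin, yellow_bin, lid below 0.15 rad/s and horizontal distance between red_center and blue_center below 0.006 m and z of red_center in the frame of blue_center between 0.041 and 0.047 m and angle between the x axis of red_center and the x axis of blue_center, either way round below 0.1 rad and horizontal distance between yellow_center and red_center below 0.006 m and z of yellow_center in the frame of red_center between 0.041 and 0.047 m and angle between the x axis of yellow_center and the x axis of red_center, either way round below 0.1 rad and horizontal distance between lid_handle and yellow_center below 0.006 m and z of lid_handle in the frame of yellow_center between 0.054 and 0.06 m and angle between the x axis of lid_handle and the x axis of yellow_center, either way round below 0.1 rad); the robot touches nothing.
It fails at once if the green bin was moved by more than 20 mm (distance of green_center from where it was at the start of the episode above 0.02 m).
It fails at once if the jar was moved by more than 20 mm (distance of jar_center from where it was at the start of the episode above 0.02 m).
It fails at once if the carton was moved by more than 20 mm (distance of carton_center from where it was at the start of the episode above 0.02 m).
It fails at once if a bin or the lid was dropped (falling free, faster than 0.5 m/s) ((linear speed of blue_bin above 0.5 m/s and contact force between the fingers and blue_bin below 0.05 N) or (linear speed of red_bin above 0.5 m/s and contact force between the fingers and red_bin below 0.05 N) or (linear speed of yellow_bin above 0.5 m/s and contact force between the fingers and yellow_bin below 0.05 N) or (linear speed of lid above 0.5 m/s and contact force between the fingers and lid below 0.05 N)).
It also fails if it takes over 141 s, if anything falls off the work surface, if the arm or the gripper's body presses on something with over 40 N, if the wrist force passes 120 N, or if a joint passes its speed limit or range.

## Working session

There is one attempt and no reset: what is moved stays moved. The work goes in short steps, Python scripts to look and compute and a tool call to move; the robot and the scene stay as the last step left them, time stands still between calls to the robot, and variables do not carry over. Pictures are saved under pics/ and viewed, and the job is handed in when it is done.

Besides the shell and the picture viewer there is one more tool, called after ">>>" in YAML: its name, and indented under it one key for each argument. carry_out: Moves the arm, as the interface text tells. Its arguments: {"type":"object","properties":{"fingers":{"type":"array"},"xyz":{"type":"array"},"turn":{"type":"array"},"squeeze":{"type":"number"}},"required":["fingers","xyz","turn"]}

```bash
mkdir -p pics; python3 - <<'E'
from rig import r
import cv2
print(r.sense())
for n in ["scene","side","wrist"]:
    m=r.camera_model(n); print(n,m["mtx"],m["pose"], [k for k in m])
    cv2.imwrite(f"pics/{n}0.png",r.grab_frame(n))
E
```

```text
{'time': 0.0, 'joint_pos': array([ 1.08091127e+00,  2.45756526e-01,  1.55898429e+00, -2.24009549e-06,
        1.33867114e+00, -1.74127133e-01]), 'joint_velocities': array([ 1.17820440e-03,  5.89811732e-05,  2.77448111e-04, -5.46672909e-04,
       -2.53176931e-03, -1.44750210e-03]), 'joint_torque': array([ 7.58199690e-05, -4.15826404e+01, -3.14609492e+01,  6.84593408e-02,
        3.31889524e-02, -1.03825143e-04]), 'ee_pos': array([0.2015774 , 0.61732951, 0.19749815]), 'tcp_rot': array([ 1.57223585e-01,  9.87562614e-01, -8.60331744e-04, -2.95462021e-04]), 'ft_force': array([ 0.92835076,  0.09454287, -0.71353712]), 'ft_torque': array([-0.04215511, -0.0401781 , -0.01513579]), 'opening': 0.09418619939343453}
scene [[524.26174237   0.         274.03760416]
 [  0.         524.26174237 205.02048013]
 [  0.           0.           1.        ]] [[ 0.73687978 -0.54159363  0.40457944  0.98025582]
 [ 0.67582961  0.60452244 -0.42167163 -0.49733809]
 [-0.01620268  0.58414806  0.81148538  1.04610837]
 [ 0.          0.          0.          1.        ]] ['mtx', 'pose']
side [[426.83806197   0.         277.41770903]
 [  0.         426.83806197 202.33179448]
 [  0.           0.           1.        ]] [[-0.74475052  0.36061789 -0.56151705  0.05750611]
 [-0.66685117 -0.36985268  0.64693007  0.54712669]
 [ 0.02561597  0.85624981  0.51592644  0.46828991]
 [ 0.          0.          0.          1.        ]] ['mtx', 'pose']
wrist [[325.1922621    0.         278.6578523 ]
 [  0.         325.1922621  208.02954234]
 [  0.           0.           1.        ]] [[ 0.31015241 -0.91949951 -0.24150806  0.13202253]
 [ 0.95068574  0.29958883  0.08026934  0.64027029]
 [-0.0014545  -0.25449399  0.96707326  0.3837142 ]
 [ 0.          0.          0.          1.        ]] ['mtx', 'pose']
```

View pics/scene0.png

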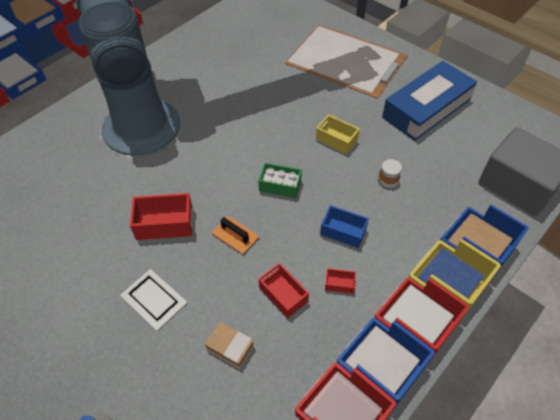

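View pics/side0.png

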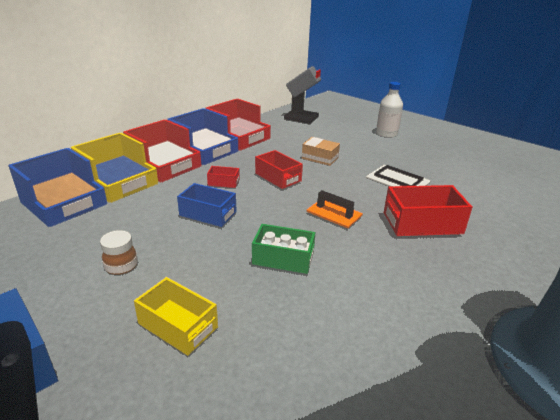

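View pics/wrist0.png

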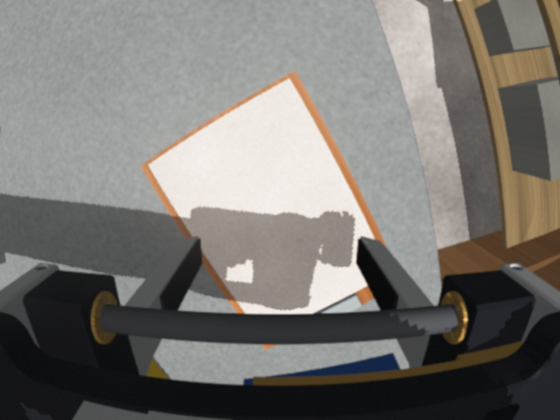

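```bash
cat > h.py <<'E'
import numpy as np, cv2
from rig import r
HSV={'blue':((105,120,50),(125,255,255)),'red':None,'yellow':((22,130,80),(34,255,255)),'orange':((8,170,120),(16,255,255)),'green':((50,100,30),(85,255,255))}
def mask(im,c):
    h=cv2.cvtColor(im,cv2.COLOR_BGR2HSV)
    if c=='red': m=cv2.inRange(h,(0,140,60),(6,255,255))|cv2.inRange(h,(172,140,60),(180,255,255))
    else: m=cv2.inRange(h,*HSV[c])
    return cv2.morphologyEx(m,cv2.MORPH_CLOSE,np.ones((3,3)))
def rays(name,m,px):
    px=np.asarray(px,float).reshape(-1,2); K=m['mtx']; P=m['pose']
    u=(px[:,0]-K[0,2])/K[0,0]; v=(px[:,1]-K[1,2])/K[1,1]
    if name=='wrist':
        th=np.hypot(u,v); s=np.where(th>1e-9,np.sin(th)/np.maximum(th,1e-9),1)
        d=np.c_[u*s,-v*s,-np.cos(th)]
    else: d=np.c_[u,-v,-np.ones_like(u)]
    return P[:3,3],d@P[:3,:3].T
def toplane(name,m,px,z):
    o,d=rays(name,m,px); return o+d*((z-o[2])/d[:,2])[:,None]
def project(name,m,X):
    X=np.asarray(X,float).reshape(-1,3); c=(X-m['pose'][:3,3])@m['pose'][:3,:3]
    x,y,z=c[:,0],-c[:,1],-c[:,2]; K=m['mtx']
    if name=='wrist':
        rr=np.hypot(x,y); th=np.arctan2(rr,z); k=th/np.maximum(rr,1e-9); u,v=x*k,y*k
    else: u,v=x/z,y/z
    return np.c_[u*K[0,0]+K[0,2],v*K[1,1]+K[1,2]]
E
python3 - <<'E'
from h import *
for n in ['scene','side']:
    im=cv2.imread(f'pics/{n}0.png'); m=r.camera_model(n)
    for c,z in [('blue',.025),('red',.025),('yellow',.025),('orange',.01),('green',.025)]:
        cs,_=cv2.findContours(mask(im,c),cv2.RETR_EXTERNAL,cv2.CHAIN_APPROX_NONE)
        for k in cs:
            if cv2.contourArea(k)<150: continue
            M=cv2.moments(k); p=(M['m10']/M['m00'],M['m01']/M['m00'])
            X=toplane(n,m,[p],z)[0]; 
            q=toplane(n,m,k.reshape(-1,2),z)[:,:2].astype(np.float32)
            b=cv2.minAreaRect(q*1000)
            if abs(X[0])<1.1 and abs(X[1])<.9: print(n,c,np.round(p),np.round(X[:2],3),np.round(b[1]),round(b[2]))
E
```

```text
scene blue [395. 353.] [ 0.895 -0.073] [137. 145.] 0
scene blue [344. 226.] [0.633 0.097] [99. 86.] 19
scene blue [495. 228.] [0.895 0.327] [137. 162.] 0
scene blue [426.  96.] [0.533 0.597] [316. 145.] 89
scene blue [75. 33.] [-0.454  0.108] [ 32. 118.] 65
scene blue [31. 44.] [-0.512 -0.017] [198. 517.] 60
scene red [352. 391.] [ 0.877 -0.191] [187. 105.] 42
scene red [431. 307.] [0.894 0.06 ] [136. 152.] 0
scene red [340. 281.] [ 0.715 -0.02 ] [61. 52.] 34
scene red [283. 290.] [ 0.638 -0.119] [ 72. 109.] 83
scene red [161. 216.] [ 0.293 -0.17 ] [144. 124.] 47
scene red [68. 28.] [-0.491  0.107] [ 92. 340.] 62
scene yellow [465. 266.] [0.895 0.193] [136. 158.] 0
scene yellow [337. 134.] [0.438 0.316] [109.  92.] 8
scene green [280. 180.] [0.43  0.099] [100.  90.] 29
side blue [ 28. 337.] [0.545 0.469] [ 34. 201.] 83
side blue [206. 203.] [0.639 0.094] [134. 121.] 19
side blue [ 57. 186.] [0.916 0.263] [157. 341.] 76
side blue [207. 131.] [ 0.931 -0.154] [162. 373.] 68
side red [428. 210.] [ 0.306 -0.197] [184. 188.] 45
side red [222. 176.] [ 0.703 -0.007] [70. 97.] 39
side red [278. 169.] [ 0.64  -0.124] [117. 161.] 83
side red [167. 148.] [ 0.916 -0.012] [158. 362.] 72
side red [244. 122.] [ 0.916 -0.28 ] [162. 395.] 64
side yellow [176. 315.] [0.439 0.315] [132.  89.] 8
side yellow [118. 165.] [0.916 0.122] [158. 348.] 77
side orange [334. 213.] [ 0.446 -0.075] [97. 65.] 5
side green [282. 248.] [0.433 0.097] [106. 117.] 29
```

```bash
python3 - <<'E'
from h import *
n='scene'
im=cv2.imread(f'pics/{n}0.png'); m=r.camera_model(n)
h=cv2.cvtColor(im,cv2.COLOR_BGR2HSV)
w=cv2.inRange(h,(0,0,170),(180,60,255)); w[:260]=0;w[335:]=0;w[:,:110]=0;w[:,195:]=0
k=np.vstack(cv2.findContours(w,cv2.RETR_EXTERNAL,cv2.CHAIN_APPROX_NONE)[0])
q=toplane(n,m,k.reshape(-1,2),.006)[:,:2].astype(np.float32)
print('base',cv2.minAreaRect(q*1000))
print(h[240,240],h[232,225])
mm=cv2.inRange(h,(5,150,100),(20,255,255)); mm[:205]=0;mm[260:]=0;mm[:,:200]=0;mm[:,265:]=0
k=np.vstack(cv2.findContours(mm,cv2.RETR_EXTERNAL,cv2.CHAIN_APPROX_NONE)[0])
q=toplane(n,m,k.reshape(-1,2),.011)[:,:2].astype(np.float32)
print('lid',cv2.minAreaRect(q*1000))
print('carton',toplane(n,m,[(230,344)],.03), 'jar',toplane(n,m,[(390,172)],.03))
E
```

```text
base ((433.97406005859375, -316.77008056640625), (122.30624389648438, 86.7900619506836), 0.8855618834495544)
[ 12 174 139] [ 13 161 187]
lid ((454.20123291015625, -83.51470947265625), (93.07830810546875, 57.564170837402344), 5.107431888580322)
carton [[ 0.64024434 -0.28184888  0.03      ]] jar [[0.62030568 0.29807172 0.03      ]]
```

>>> carry_out:
  fingers: [-1,-1,-1,-1,-1,-1,-1,-1,-1,-1]
  xyz:
    - [-4,-2,0]
    - [-4,-2,0]
    - [-4,-2,0]
    - [-4,-2,0]
    - [-4,-2,0]
    - [-4,-2,0]
    - [-4,-2,0]
    - [-4,-2,0]
    - [-4,-2,0]
    - [-4,-2,0]
  turn: [0,0,0,0,0,0,0,0,0,0]

```text
time: 1.15
ee_pos: [0.5264, 0.2948, 0.1944]
tcp_rot: [0.152, 0.988, -0.002, -0.002]
ft_force: [0.3, 0.4, 0.1]
opening: 0.0943
```

>>> carry_out:
  fingers: [-1,-1,-1,-1,-1]
  xyz:
    - [0,0,0]
    - [0,0,0]
    - [0,0,0]
    - [0,0,0]
    - [0,0,0]
  turn: [-8,-8,-8,-8,-5]

```text
time: 1.65
ee_pos: [0.5303, 0.2881, 0.1922]
tcp_rot: [-0.177, 0.984, -0.002, -0.004]
ft_force: [-0.1, 0.1, 0.3]
opening: 0.0937
```

```bash
cat >> h.py <<'E'
from scipy.spatial.transform import Rotation as R
def plan(xyz,yaw_y=None):
    """print shift in tool axes (cm) to world xyz and turn (deg) so that tool x axis has yaw yaw_y (mod 180)"""
    s=r.sense(); Q=R.from_quat(s['tcp_rot']).as_matrix()
    d=Q.T@(np.array(xyz)-s['ee_pos'])*100
    yaw=np.degrees(np.arctan2(Q[1,0],Q[0,0]))
    t=None if yaw_y is None else -((yaw_y-yaw+90)%180-90)
    print('t',round(s['time'],2),'tcp',np.round(s['ee_pos'],4),'xyaw',round(yaw,2),'tilt',np.round(Q[:2,2],4),'shift cm',np.round(d,2),'turn',t,'j6',round(s['joint_pos'][5],2),'F',np.round(s['ft_force'],1),'open',round(s['opening'],4))
E
python3 -c "
from h import *
plan((.70,.12,.20),19)"
```

```text
t 1.65 tcp [0.5303 0.2881 0.1922] xyaw -159.61 tilt [-0.0068 -0.0046] shift cm [-10.04 -21.67  -0.81] turn 1.3937820240003589 j6 -1.61 F [-0.1  0.1  0.3] open 0.0937
```

>>> carry_out:
  fingers: [-1,-1,-1,-1,-1,-1,-1,-1]
  xyz:
    - [-2,-4,-0.2]
    - [-2,-4,-0.2]
    - [-2,-4,-0.2]
    - [-2,-4,-0.2]
    - [-2,-4,-0.2]
    - [-1,-2,0]
    - [0,0,0]
    - [0,0,0]
  turn: [1,0,0,0,0,0,0,0]

```text
time: 2.45
ee_pos: [0.7118, 0.1124, 0.1975]
tcp_rot: [-0.17, 0.985, -0.001, -0.007]
ft_force: [-1.0, -0.3, -1.1]
opening: 0.0938
```

```bash
python3 -c "
from h import *
plan((.70,.12,.20),19)
m=r.camera_model('wrist');im=r.grab_frame('wrist');cv2.imwrite('pics/w1.png',im)
np.savez('pics/w1.npz',**m)"
```

```text
t 2.45 tcp [0.7118 0.1124 0.1975] xyaw -160.39 tilt [-0.013  -0.0042] shift cm [ 0.86  1.11 -0.23] turn 0.6138987652375363 j6 -1.91 F [-1.  -0.3 -1.1] open 0.0938
```

View pics/w1.png

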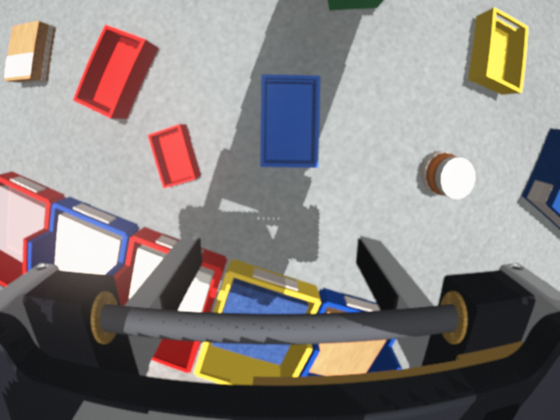

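```bash
cat >> h.py <<'E'
def rect(name,m,im,c,z,box=None):
    k=mask(im,c)
    if box: 
        z0=np.zeros_like(k); x0,y0,x1,y1=box; z0[y0:y1,x0:x1]=k[y0:y1,x0:x1]; k=z0
    cs=cv2.findContours(k,cv2.RETR_EXTERNAL,cv2.CHAIN_APPROX_NONE)[0]
    k=max(cs,key=cv2.contourArea)
    q=toplane(name,m,k.reshape(-1,2),z)[:,:2]
    b=cv2.minAreaRect((q*1000).astype(np.float32))
    (c0,(w,h),a)=b
    if w<h: w,h,a=h,w,a+90
    a=(a+90)%180-90
    print(c,'centre',np.round(c0,1),'size',round(w,1),round(h,1),'yaw',round(a,2))
    return q,b
E
python3 -c "
from h import *
m=dict(np.load('pics/w1.npz'));im=cv2.imread('pics/w1.png')
rect('wrist',m,im,'blue',.05,(240,60,340,185))
rect('wrist',m,im,'red',.05,(60,10,165,130))
rect('wrist',m,im,'yellow',.05,(450,0,540,110))
"
```

```text
blue centre [633.1  96.1] size 94.7 59.0 yaw 19.33
red centre [ 639.2 -109.8] size 94.4 77.9 yaw -7.13
yellow centre [448. 303.] size 108.4 83.3 yaw 7.84
```

```bash
python3 -c "
from h import *
plan((.633,.0962,.12),19.3)"
```

```text
t 2.5 tcp [0.7116 0.1126 0.1975] xyaw -160.36 tilt [-0.013  -0.0045] shift cm [7.84 1.1  7.86] turn 0.34159959147922336 j6 -1.91 F [ 0.5 -0.9 -0.5] open 0.0939
```

>>> carry_out:
  fingers: [-1,-1,-1,-1,-1,-1]
  xyz:
    - [2.6,0.4,2.6]
    - [2.6,0.4,2.6]
    - [2.6,0.3,2.6]
    - [0,0,0]
    - [0,0,0]
    - [0,0,0]
  turn: [0.3,0,0,0,0,0]

```text
time: 3.1
ee_pos: [0.6275, 0.1039, 0.1203]
tcp_rot: [-0.172, 0.985, -0.001, -0.005]
ft_force: [-0.2, -0.0, 0.5]
opening: 0.0944
```

```bash
python3 -c "
from h import *
plan((.633,.0962,.038),19.3)"
```

```text
t 3.1 tcp [0.6275 0.1039 0.1203] xyaw -160.14 tilt [-0.0105 -0.0032] shift cm [-0.34 -0.92  8.22] turn 0.5584382983828391 j6 -1.93 F [-0.2 -0.   0.5] open 0.0944
```

>>> carry_out:
  fingers: [-1,-1,-1,-1,-1,-1,-1,-1]
  xyz:
    - [-0.3,-0.9,0]
    - [0,0,2]
    - [0,0,2]
    - [0,0,1]
    - [0,0,1]
    - [0,0,0]
    - [0,0,0]
    - [0,0,0]
  turn: [0.5,0,0,0,0,0,0,0]

```text
time: 3.9
ee_pos: [0.647, 0.0949, 0.0693]
tcp_rot: [-0.168, 0.986, -0.003, 0.005]
ft_force: [0.2, 0.2, 1.0]
opening: 0.0941
```

```bash
python3 -c "
from h import *
plan((.633,.0962,.038),19.3)"
```

```text
t 3.9 tcp [0.647  0.0949 0.0693] xyaw -160.7 tilt [ 0.0113 -0.0042] shift cm [1.31 0.61 3.11] turn -0.004252086292694912 j6 -1.93 F [0.2 0.2 1. ] open 0.0941
```

>>> carry_out:
  fingers: [-1,-1,-1,-1]
  xyz:
    - [1.3,0.6,0]
    - [0,0,0]
    - [0,0,0]
    - [0,0,0]
  turn: [0,0,0,0]

```text
time: 4.3
ee_pos: [0.635, 0.0962, 0.0722]
tcp_rot: [-0.168, 0.986, -0.004, 0.008]
ft_force: [0.4, 0.4, 1.1]
opening: 0.0941
```

```bash
python3 -c "
from h import *
plan((.633,.0962,.038),19.3)"
```

```text
t 4.3 tcp [0.635  0.0962 0.0722] xyaw -160.7 tilt [ 0.0168 -0.0044] shift cm [0.24 0.1  3.41] turn 0.0005382174361443504 j6 -1.93 F [0.4 0.4 1.1] open 0.0941
```

>>> carry_out:
  fingers: [-1,-1,-1,-1,-1,-1,-1]
  xyz:
    - [0.2,0,1]
    - [0.2,0,1]
    - [0.2,0,1]
    - [0.2,0,0.4]
    - [0,0,0]
    - [0,0,0]
    - [0,0,0]
  turn: [0,0,0,0,0,0,0]

```text
time: 5.0
ee_pos: [0.6274, 0.0929, 0.0338]
tcp_rot: [-0.167, 0.986, -0.003, 0.007]
ft_force: [0.8, -0.6, 1.0]
opening: 0.0941
```

```bash
python3 -c "
from h import *
plan((.633,.0962,.038),19.3)"
```

```text
t 5.0 tcp [0.6274 0.0929 0.0338] xyaw -160.72 tilt [ 0.0151 -0.0044] shift cm [-0.64  0.12 -0.42] turn -0.020633861438966505 j6 -1.93 F [ 0.8 -0.6  1. ] open 0.0941
```

>>> carry_out:
  fingers: [-1,-1,1,1,1,1,1,1,1,1]
  xyz:
    - [-0.6,0.1,-0.4]
    - [0,0,0]
    - [0,0,0]
    - [0,0,0]
    - [0,0,0]
    - [0,0,0]
    - [0,0,0]
    - [0,0,0]
    - [0,0,0]
    - [0,0,0]
  turn: [0,0,0,0,0,0,0,0,0,0]
  squeeze: 15

```text
time: 6.0
ee_pos: [0.6346, 0.0963, 0.04]
tcp_rot: [-0.168, 0.986, -0.004, 0.009]
ft_force: [0.0, -0.4, -0.2]
opening: 0.06
```

```bash
python3 -c "
from h import *
plan((.633,.0962,.038),19.3)"
```

```text
t 6.0 tcp [0.6346 0.0963 0.04  ] xyaw -160.7 tilt [ 0.0186 -0.0043] shift cm [0.16 0.05 0.2 ] turn -0.0030960383195406393 j6 -1.93 F [ 0.  -0.4 -0.2] open 0.06
```

>>> carry_out:
  fingers: [1,1,1,1,1,1,1,1,1,1]
  xyz:
    - [0,0,-1]
    - [0,0,-2]
    - [0,0,-2]
    - [0,0,-2]
    - [0,0,-2]
    - [0,0,-2]
    - [0,0,-2]
    - [0,0,-1]
    - [0,0,0]
    - [0,0,0]
  turn: [0,0,0,0,0,0,0,0,0,0]

```text
time: 7.0
ee_pos: [0.6298, 0.0968, 0.1871]
tcp_rot: [-0.167, 0.986, -0.003, 0.007]
ft_force: [0.5, -0.1, -2.3]
opening: 0.0596
```

```bash
python3 -c "
from h import *
plan((.504,-.316,.20),0.9)"
```

```text
t 7.0 tcp [0.6298 0.0968 0.1871] xyaw -160.72 tilt [ 0.0144 -0.0045] shift cm [ 25.48 -34.83  -1.29] turn 18.379978248358327 j6 -1.93 F [ 0.5 -0.1 -2.3] open 0.0596
```

>>> carry_out:
  fingers: [1,1,1,1,1,1,1,1,1,1]
  xyz:
    - [1.5,-2,0]
    - [2.5,-3.5,0]
    - [2.8,-3.8,0]
    - [2.8,-3.8,0]
    - [2.8,-3.8,0]
    - [2.8,-3.8,0]
    - [2.8,-3.8,0]
    - [2.8,-3.8,0]
    - [2.5,-3.5,0]
    - [1.5,-2,0]
  turn: [0,0,0,0,0,0,0,0,0,0]

```text
time: 8.0
ee_pos: [0.4974, -0.3127, 0.1723]
tcp_rot: [-0.171, 0.985, 0.003, -0.002]
ft_force: [1.2, 0.2, -0.3]
opening: 0.0599
```

>>> carry_out:
  fingers: [1,1,1,1,1,1,1]
  xyz:
    - [0,0,0]
    - [0,0,0]
    - [0,0,0]
    - [0,0,0]
    - [0,0,0]
    - [0,0,0]
    - [0,0,0]
  turn: [3,5,5,5,0,0,0]

```text
time: 8.7
ee_pos: [0.4911, -0.3144, 0.1622]
tcp_rot: [-0.006, 1.0, 0.008, -0.008]
ft_force: [0.2, -0.3, -1.5]
opening: 0.0597
```

```bash
python3 -c "
from h import *
plan((.504,-.316,.20),0.9)"
```

```text
t 8.7 tcp [ 0.4911 -0.3144  0.1622] xyaw -179.25 tilt [-0.0163  0.0161] shift cm [-1.23 -0.12 -3.8 ] turn -0.15148438776282092 j6 -2.35 F [ 0.2 -0.3 -1.5] open 0.0597
```

View wrist.

```bash
python3 -c "
from h import *
m=r.camera_model('wrist');im=r.grab_frame('wrist');cv2.imwrite('pics/w2.png',im)
np.savez('pics/w2.npz',**m);plan((.434,-.317,.20),0.9)"
```

```text
t 8.75 tcp [ 0.4911 -0.3144  0.1622] xyaw -179.26 tilt [-0.0164  0.0161] shift cm [ 5.77 -0.13 -3.69] turn -0.16040840646047627 j6 -2.35 F [-0.1 -0.8 -1.2] open 0.0593
```

View pics/w2.png

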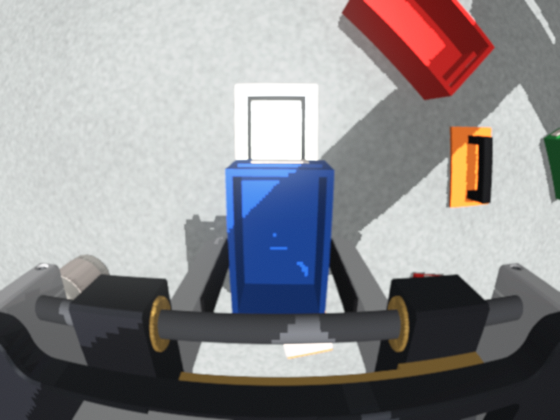

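```bash
python3 -c "
from h import *
m=dict(np.load('pics/w2.npz'));im=cv2.imread('pics/w2.png');g=cv2.cvtColor(im,cv2.COLOR_BGR2GRAY).astype(int)
for row in (125,140,150):
  l=[c for c in range(225,335) if abs(g[row,c+1]-g[row,c-1])>45]; print(row,l)
for col in (260,277,295):
  print(col,[q for q in range(70,175) if abs(g[q+1,col]-g[q-1,col])>45])
"
```

```text
125 [247, 248, 250, 251, 301, 302, 304, 305]
140 [247, 248, 250, 251, 301, 302, 304, 305]
150 [247, 248, 250, 251, 301, 302, 304, 305]
260 [95, 96, 97, 99, 100, 163, 164]
277 [95, 96, 97, 99, 100, 163]
295 [95, 96, 97, 99, 100, 163, 164]
```

```bash
python3 -c "
from h import *
m=dict(np.load('pics/w2.npz'));im=cv2.imread('pics/w2.png')
print(toplane('wrist',m,[(247.7,125),(247.7,150),(304.5,125),(304.5,150),(260,96),(277,96),(295,96)],.014)*1000)
k=mask(im,'blue');k[:150]=0;k[300:]=0;k[:,:200]=0;k[:,350:]=0
ys,xs=np.where(k)
for row in (175,190,205,220): 
  x=xs[ys==row]; print(row,x.min(),x.max(),toplane('wrist',m,[(x.min()-.5,row),(x.max()+.5,row)],.1722)[:,:2]*1000)
for col in (245,260,280,300,315):
  y=ys[xs==col].min()-.5; print(col,y,toplane('wrist',m,[(col,y)],.1722)[:,:2]*1000)
"
```

```text
[[ 416.21597976 -344.87329947   14.        ]
 [ 442.07663075 -344.76796488   14.        ]
 [ 415.5105099  -286.75901829   14.        ]
 [ 441.41532398 -286.21696783   14.        ]
 [ 386.16066066 -332.60043884   14.        ]
 [ 386.02698465 -315.307572     14.        ]
 [ 385.65833221 -296.97689158   14.        ]]
175 226 333 [[ 445.84964787 -344.79093283]
 [ 445.18050265 -284.86997157]]
190 226 332 [[ 454.30440643 -344.94005706]
 [ 453.69026938 -285.05804772]]
205 227 332 [[ 462.90373503 -344.56253297]
 [ 462.33752866 -284.62729788]]
220 227 331 [[ 471.69675644 -344.79804684]
 [ 471.18013523 -284.72841678]]
245 162.5 [[ 438.89922816 -333.90088182]]
260 163.5 [[ 439.41697992 -325.67025486]]
280 164.5 [[ 439.86883878 -314.72866885]]
300 163.5 [[ 439.1556916  -303.77594453]]
315 163.5 [[ 438.99266491 -295.48920708]]
```

>>> carry_out:
  fingers: [1,1,1,1,1,1,1,1]
  xyz:
    - [1,0,0]
    - [2,0,0]
    - [1.5,0,1]
    - [0.5,0,2]
    - [0,0,2]
    - [0,0,1]
    - [0,0,0]
    - [0,0,0]
  turn: [0,0,0,0,0,0,0,0]

```text
time: 9.55
ee_pos: [0.436, -0.3146, 0.1032]
tcp_rot: [-0.009, 1.0, 0.007, -0.007]
ft_force: [0.6, 0.5, -1.0]
opening: 0.0597
```

```bash
python3 -c "
from h import *
plan((.4363,-.316,.07),0.9)"
```

```text
t 9.55 tcp [ 0.436  -0.3146  0.1032] xyaw -179.01 tilt [-0.0149  0.013 ] shift cm [-0.07 -0.19  3.32] turn 0.09469076069041193 j6 -2.42 F [ 0.6  0.5 -1. ] open 0.0597
```

>>> carry_out:
  fingers: [1,1,1,1,1,1,1]
  xyz:
    - [0,-0.2,1]
    - [0,0,1]
    - [0,0,1]
    - [0,0,0.3]
    - [0,0,0]
    - [0,0,0]
    - [0,0,0]
  turn: [0,0,0,0,0,0,0]

```text
time: 10.25
ee_pos: [0.4369, -0.3175, 0.0693]
tcp_rot: [-0.009, 1.0, 0.005, -0.006]
ft_force: [-0.4, -1.1, -1.1]
opening: 0.0595
```

```bash
python3 -c "
from h import *
plan((.4363,-.316,.05),0.9)"
```

```text
t 10.25 tcp [ 0.4369 -0.3175  0.0693] xyaw -178.95 tilt [-0.0127  0.0104] shift cm [0.04 0.13 1.94] turn 0.14954046710579405 j6 -2.42 F [-0.4 -1.1 -1.1] open 0.0595
```

>>> carry_out:
  fingers: [1,1,1,1,1,1]
  xyz:
    - [0,0.1,0.5]
    - [0,0,0.5]
    - [0,0,0.4]
    - [0,0,0]
    - [0,0,0]
    - [0,0,0]
  turn: [0,0,0,0,0,0]

```text
time: 10.85
ee_pos: [0.437, -0.3164, 0.0546]
tcp_rot: [-0.009, 1.0, 0.005, -0.006]
ft_force: [0.9, 0.3, -0.8]
opening: 0.0594
```

```bash
python3 -c "
from h import *
plan((.4363,-.316,.048),0.9)"
```

```text
t 10.85 tcp [ 0.437  -0.3164  0.0546] xyaw -178.94 tilt [-0.012   0.0096] shift cm [0.07 0.04 0.67] turn 0.1595498757611722 j6 -2.42 F [ 0.9  0.3 -0.8] open 0.0594
```

>>> carry_out:
  fingers: [1,1,1,1,1,1]
  xyz:
    - [0,0,0.3]
    - [0,0,0.3]
    - [0,0,0.2]
    - [0,0,0]
    - [0,0,0]
    - [0,0,0]
  turn: [0,0,0,0,0,0]

```text
time: 11.45
ee_pos: [0.4369, -0.3168, 0.0483]
tcp_rot: [-0.01, 1.0, 0.005, -0.007]
ft_force: [-1.3, 0.6, -0.1]
opening: 0.0596
```

```bash
python3 -c "
from h import *
plan((.4363,-.316,.048),0.9)
cv2.imwrite('pics/s3.png',r.grab_frame('side')[130:300,300:520].repeat(3,0).repeat(3,1))
cv2.imwrite('pics/w3.png',r.grab_frame('wrist'))"
```

```text
t 11.45 tcp [ 0.4369 -0.3168  0.0483] xyaw -178.9 tilt [-0.0134  0.0097] shift cm [0.05 0.08 0.03] turn 0.2047750012141023 j6 -2.42 F [-1.3  0.6 -0.1] open 0.0596
```

View pics/s3.png

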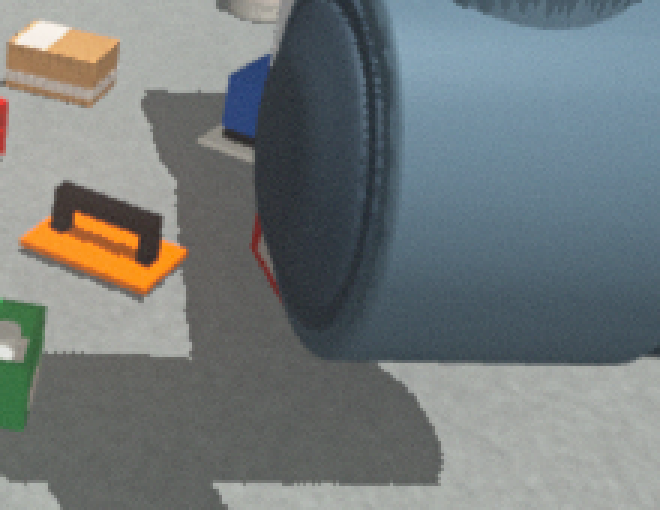

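>>> carry_out:
  fingers: [1,1,1,1]
  xyz:
    - [0,0,0.2]
    - [0,0,0.2]
    - [0,0,0.1]
    - [0,0,0]
  turn: [0,0,0,0]

```text
time: 11.95
ee_pos: [0.4369, -0.3163, 0.0473]
tcp_rot: [-0.01, 1.0, 0.006, -0.008]
ft_force: [-0.7, 0.3, -1.4]
opening: 0.0599
```

```bash
python3 -c "
from h import *
plan((.4363,-.316,.048),0.9)
"
```

```text
t 11.95 tcp [ 0.4369 -0.3163  0.0473] xyaw -178.84 tilt [-0.0161  0.0128] shift cm [ 0.06  0.03 -0.07] turn 0.26159519389818797 j6 -2.42 F [-0.7  0.3 -1.4] open 0.0599
```

View pics/w3.png

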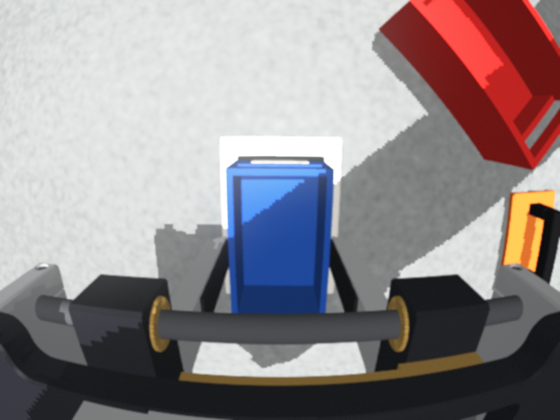

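>>> carry_out:
  fingers: [0.2,-0.2,-1,-1,-1,-1,-1]
  xyz:
    - [0,0,0]
    - [0,0,0]
    - [0,0,0]
    - [0,0,0]
    - [0,0,-0.3]
    - [0,0,-0.3]
    - [0,0,0]
  turn: [0,0,0,0,0,0,0]

```text
time: 12.65
ee_pos: [0.4372, -0.3166, 0.053]
tcp_rot: [-0.01, 1.0, 0.006, -0.008]
ft_force: [0.2, -0.1, 0.1]
opening: 0.093
```

>>> carry_out:
  fingers: [-1,-1,-1,-1,-1,-1,-1,-1]
  xyz:
    - [0,0,-1]
    - [0,0,-2]
    - [0,0,-3]
    - [0,0,-4]
    - [-2,0,-4]
    - [-3,0,-2]
    - [-2,0,0]
    - [0,0,0]
  turn: [0,0,0,0,0,0,0,0]

```text
time: 13.45
ee_pos: [0.5118, -0.3171, 0.224]
tcp_rot: [-0.009, 1.0, 0.005, -0.006]
ft_force: [0.1, 0.4, -0.2]
opening: 0.094
```

```bash
python3 -c "
from h import *
plan((.4363,-.316,.048),0.9)
m=r.camera_model('wrist');im=r.grab_frame('wrist');cv2.imwrite('pics/w4.png',im)
np.savez('pics/w4.npz',**m)
rect('wrist',m,im,'blue',.058,(200,20,360,260))
"
```

```text
t 13.45 tcp [ 0.5118 -0.3171  0.224 ] xyaw -178.95 tilt [-0.0119  0.0104] shift cm [ 7.34  0.06 17.68] turn 0.15084983917927275 j6 -2.33 F [ 0.1  0.4 -0.2] open 0.094
blue centre [ 435.9 -316.4] size 93.8 56.8 yaw 0.74
```

View pics/w4.png

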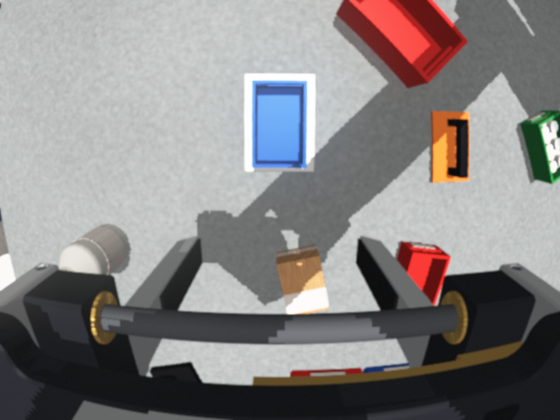

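```bash
python3 -c "
from h import *
plan((.71,-.126,.20),-7.1)"
```

```text
t 13.5 tcp [ 0.511  -0.3173  0.2241] xyaw -178.97 tilt [-0.0121  0.0102] shift cm [-20.26  18.75   2.36] turn 8.130217637970304 j6 -2.33 F [-0.5  0.2  2. ] open 0.094
```

>>> carry_out:
  fingers: [-1,-1,-1,-1,-1,-1,-1,-1,-1,-1]
  xyz:
    - [-1.5,1.5,0]
    - [-3,2.8,0.3]
    - [-3,2.8,0.3]
    - [-3,2.8,0.3]
    - [-3,2.8,0.3]
    - [-3,2.8,0.3]
    - [-2.5,2,0]
    - [-1.2,1,0]
    - [0,0,0]
    - [0,0,0]
  turn: [0,0,0,0,0,0,4,4,0,0]

```text
time: 14.5
ee_pos: [0.7054, -0.1259, 0.2023]
tcp_rot: [0.066, 0.998, 0.006, -0.014]
ft_force: [-0.1, 0.7, -0.7]
opening: 0.0938
```

```bash
python3 -c "
from h import *
m=r.camera_model('wrist');im=r.grab_frame('wrist');cv2.imwrite('pics/w5.png',im)
np.savez('pics/w5.npz',**m)
plan((.71,-.128,.20),-7.1)
rect('wrist',m,im,'red',.05,(200,20,360,240))
"
```

```text
t 14.55 tcp [ 0.7052 -0.1261  0.2023] xyaw 172.36 tilt [-0.0275  0.0136] shift cm [-0.51 -0.13  0.22] turn -0.5363894379649139 j6 -1.77 F [-0.4  0.9 -0.6] open 0.0938
red centre [ 638.1 -119.4] size 95.1 58.4 yaw -7.26
```

View pics/w5.png

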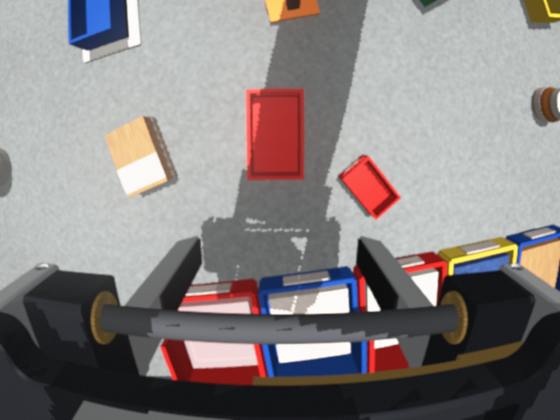

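>>> carry_out:
  fingers: [-1,-1,-1,-1,-1,-1,-1,-1]
  xyz:
    - [2,0,1]
    - [2,0,2]
    - [1.5,0,2]
    - [1,0,2]
    - [0.2,0,2]
    - [0,0,1]
    - [0,0,0]
    - [0,0,0]
  turn: [-0.5,0,0,0,0,0,0,0]

```text
time: 15.35
ee_pos: [0.6272, -0.1247, 0.1041]
tcp_rot: [0.064, 0.998, 0.005, -0.013]
ft_force: [0.4, 0.2, 0.0]
opening: 0.094
```

```bash
python3 -c "
from h import *
plan((.638,-.1194,.08),-7.2)"
```

```text
t 15.35 tcp [ 0.6272 -0.1247  0.1041] xyaw 172.62 tilt [-0.0259  0.0114] shift cm [-1.07  0.65  2.39] turn -0.17997546039504186 j6 -1.82 F [0.4 0.2 0. ] open 0.094
```

>>> carry_out:
  fingers: [-1,-1,-1,-1,-1,-1]
  xyz:
    - [-1,0.6,0.8]
    - [0,0,1]
    - [0,0,0.6]
    - [0,0,0]
    - [0,0,0]
    - [0,0,0]
  turn: [-0.2,0,0,0,0,0]

```text
time: 15.95
ee_pos: [0.6407, -0.1201, 0.0805]
tcp_rot: [0.062, 0.998, 0.004, -0.011]
ft_force: [0.1, 0.2, -0.6]
opening: 0.0941
```

```bash
python3 -c "
from h import *
plan((.638,-.1194,.039),-7.2)"
```

```text
t 15.95 tcp [ 0.6407 -0.1201  0.0805] xyaw 172.89 tilt [-0.0214  0.0098] shift cm [0.18 0.01 4.15] turn 0.08751956986372988 j6 -1.81 F [ 0.1  0.2 -0.6] open 0.0941
```

>>> carry_out:
  fingers: [-1,-1,-1,-1,-1,-1,-1,-1]
  xyz:
    - [0.1,0,0.7]
    - [0.1,0,1]
    - [0,0,1]
    - [0,0,1]
    - [0,0,0.4]
    - [0,0,0]
    - [0,0,0]
    - [0,0,0]
  turn: [0,0,0,0,0,0,0,0]

```text
time: 16.75
ee_pos: [0.637, -0.1194, 0.0354]
tcp_rot: [0.062, 0.998, 0.004, -0.011]
ft_force: [0.2, -0.5, 0.2]
opening: 0.0939
```

```bash
python3 -c "
from h import *
plan((.638,-.1194,.039),-7.2)"
```

```text
t 16.75 tcp [ 0.637  -0.1194  0.0354] xyaw 172.88 tilt [-0.0224  0.0101] shift cm [-0.09  0.01 -0.37] turn 0.07710974111566316 j6 -1.81 F [ 0.2 -0.5  0.2] open 0.0939
```

>>> carry_out:
  fingers: [-1,1,1,1,1,1,1,1]
  xyz:
    - [-0.1,0,-0.4]
    - [0,0,0]
    - [0,0,0]
    - [0,0,0]
    - [0,0,0]
    - [0,0,0]
    - [0,0,0]
    - [0,0,0]
  turn: [0,0,0,0,0,0,0,0]

```text
time: 17.55
ee_pos: [0.6395, -0.1199, 0.0416]
tcp_rot: [0.062, 0.998, 0.004, -0.01]
ft_force: [-0.2, -0.0, -0.0]
opening: 0.0591
```

```bash
python3 -c "
from h import *
plan((.638,-.1194,.039),-7.2)"
```

```text
t 17.55 tcp [ 0.6395 -0.1199  0.0416] xyaw 172.88 tilt [-0.0192  0.0089] shift cm [0.15 0.03 0.26] turn 0.08231235349802546 j6 -1.81 F [-0.2 -0.  -0. ] open 0.0591
```

>>> carry_out:
  fingers: [1,1,1,1,1,1,1,1,1,1]
  xyz:
    - [0,0,-1]
    - [0,0,-2]
    - [0,0,-2.5]
    - [0,0,-2.5]
    - [0,0,-2.5]
    - [0,0,-2.5]
    - [0,0,-2.5]
    - [0,0,-1]
    - [0,0,0]
    - [0,0,0]
  turn: [0,0,0,0,0,0,0,0,0,0]

```text
time: 18.55
ee_pos: [0.6407, -0.1207, 0.2137]
tcp_rot: [0.062, 0.998, 0.005, -0.012]
ft_force: [-0.3, 0.0, -1.3]
opening: 0.0593
```

```bash
python3 -c "
from h import *
plan((.506,-.316,.21),0.8)"
```

```text
t 18.55 tcp [ 0.6407 -0.1207  0.2137] xyaw 172.88 tilt [-0.0239  0.0107] shift cm [ 10.93 -21.05   0.48] turn -7.919479025145279 j6 -1.81 F [-0.3  0.  -1.3] open 0.0593
```

>>> carry_out:
  fingers: [1,1,1,1,1,1,1,1,1,1]
  xyz:
    - [0.7,-1.4,0]
    - [1.4,-2.8,0]
    - [1.7,-3.2,0]
    - [1.7,-3.2,0]
    - [1.7,-3.2,0]
    - [1.7,-3.2,0]
    - [1.3,-2.6,0]
    - [0.7,-1.4,0]
    - [0,0,0]
    - [0,0,0]
  turn: [0,0,0,0,0,0,-3,-3,-2,0]

```text
time: 19.55
ee_pos: [0.4882, -0.3249, 0.1976]
tcp_rot: [-0.009, 1.0, 0.013, -0.024]
ft_force: [-0.7, 0.4, -1.1]
opening: 0.0592
```

```bash
python3 -c "
from h import *
m=r.camera_model('wrist');im=r.grab_frame('wrist');cv2.imwrite('pics/w6.png',im)
np.savez('pics/w6.npz',**m)
plan((.506,-.316,.21),.8)
"
```

```text
t 19.6 tcp [ 0.4882 -0.3248  0.1975] xyaw -178.95 tilt [-0.049   0.0249] shift cm [-1.73  0.88 -1.32] turn 0.24511988540155016 j6 -2.36 F [-0.8 -0.5 -0.2] open 0.0592
```

View pics/w6.png

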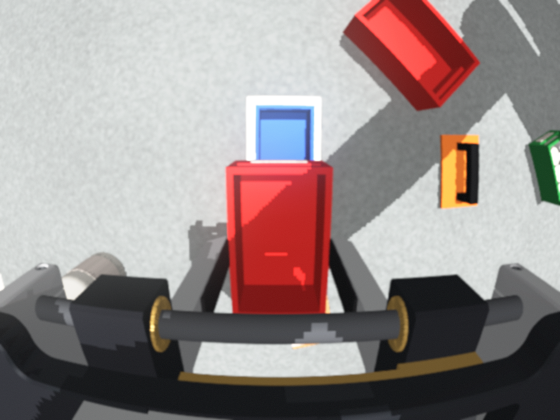

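>>> carry_out:
  fingers: [1,1,1,1,1]
  xyz:
    - [-2,0,0]
    - [0,0,0]
    - [0,0,0]
    - [0,0,0]
    - [0,0,0]
  turn: [0,0,0,0,0]

```text
time: 20.1
ee_pos: [0.5059, -0.3231, 0.1937]
tcp_rot: [-0.008, 1.0, 0.014, -0.027]
ft_force: [0.9, -0.5, 0.2]
opening: 0.0594
```

```bash
python3 -c "
from h import *
plan((.506,-.316,.21),.8)
"
```

```text
t 20.1 tcp [ 0.5059 -0.3231  0.1937] xyaw -179.02 tilt [-0.0539  0.0281] shift cm [ 0.06  0.75 -1.61] turn 0.17871437814801538 j6 -2.33 F [ 0.9 -0.5  0.2] open 0.0594
```

>>> carry_out:
  fingers: [1,1,1,1,1]
  xyz:
    - [0,0,-2]
    - [0,0,0]
    - [0,0,0]
    - [0,0,0]
    - [0,0,0]
  turn: [0,0,0,0,0]

```text
time: 20.6
ee_pos: [0.5053, -0.3228, 0.212]
tcp_rot: [-0.008, 0.999, 0.015, -0.028]
ft_force: [0.2, -0.7, -1.7]
opening: 0.059
```

```bash
python3 -c "
from h import *
plan((.506,-.316,.21),.8)
"
```

```text
t 20.6 tcp [ 0.5053 -0.3228  0.212 ] xyaw -179.04 tilt [-0.0561  0.0298] shift cm [-0.09  0.67  0.22] turn 0.16279794283855153 j6 -2.33 F [ 0.2 -0.7 -1.7] open 0.059
```

>>> carry_out:
  fingers: [1,1,1,1,1]
  xyz:
    - [0,0,3]
    - [0,0,0]
    - [0,0,0]
    - [0,0,0]
    - [0,0,0]
  turn: [0,0,0,0,0]

```text
time: 21.1
ee_pos: [0.504, -0.3223, 0.1828]
tcp_rot: [-0.008, 0.999, 0.015, -0.028]
ft_force: [0.3, 0.3, -2.1]
opening: 0.059
```

```bash
python3 -c "
from h import *
plan((.506,-.316,.21),.8)
"
```

```text
t 21.1 tcp [ 0.504  -0.3223  0.1828] xyaw -179.04 tilt [-0.0552  0.0289] shift cm [-0.06  0.7  -2.71] turn 0.15919739827495505 j6 -2.33 F [ 0.3  0.3 -2.1] open 0.059
```

>>> carry_out:
  fingers: [1,1,1,1,1]
  xyz:
    - [0,2,0]
    - [0,0,0]
    - [0,0,0]
    - [0,0,0]
    - [0,0,0]
  turn: [0,0,0,0,0]

```text
time: 21.6
ee_pos: [0.5049, -0.3011, 0.1863]
tcp_rot: [-0.008, 1.0, 0.013, -0.026]
ft_force: [-0.6, 0.1, -0.9]
opening: 0.0595
```

```bash
python3 -c "
from h import *
plan((.506,-.316,.21),.8)
"
```

```text
t 21.6 tcp [ 0.5049 -0.3011  0.1863] xyaw -179.01 tilt [-0.0518  0.026 ] shift cm [ 0.04 -1.43 -2.41] turn 0.18819736134742016 j6 -2.31 F [-0.6  0.1 -0.9] open 0.0595
```

>>> carry_out:
  fingers: [1,1,1,1,1]
  xyz:
    - [2,0,0]
    - [0,0,0]
    - [0,0,0]
    - [0,0,0]
    - [0,0,0]
  turn: [0,0,0,0,0]

```text
time: 22.1
ee_pos: [0.4858, -0.3022, 0.1875]
tcp_rot: [-0.008, 1.0, 0.013, -0.025]
ft_force: [-0.1, 0.3, -0.1]
opening: 0.0588
```

```bash
python3 -c "
from h import *
plan((.506,-.316,.21),.8)
"
```

```text
t 22.1 tcp [ 0.4858 -0.3022  0.1875] xyaw -179.04 tilt [-0.0505  0.0254] shift cm [-1.89 -1.35 -2.38] turn 0.15864600756941627 j6 -2.33 F [-0.1  0.3 -0.1] open 0.0588
```

>>> carry_out:
  fingers: [1,1,1,1,1]
  xyz:
    - [4,0,0]
    - [0,0,0]
    - [0,0,0]
    - [0,0,0]
    - [0,0,0]
  turn: [0,0,0,0,0]

```text
time: 22.6
ee_pos: [0.4466, -0.3028, 0.1887]
tcp_rot: [-0.009, 1.0, 0.013, -0.025]
ft_force: [-0.6, 0.7, -1.0]
opening: 0.0589
```

```bash
python3 -c "
from h import *
plan((.506,-.316,.21),.8)
"
```

```text
t 22.6 tcp [ 0.4466 -0.3028  0.1887] xyaw -178.94 tilt [-0.0507  0.0263] shift cm [-5.8  -1.36 -2.47] turn 0.2608084329723397 j6 -2.38 F [-0.6  0.7 -1. ] open 0.0589
```

>>> carry_out:
  fingers: [1,1,1,1,1,1,1,1,1,1]
  xyz:
    - [-0.6,0,0]
    - [-0.6,0,0]
    - [-0.6,0,0]
    - [-0.6,0,0]
    - [-0.6,0,0]
    - [-0.6,0,0]
    - [-0.6,0,0]
    - [-0.6,0,0]
    - [-0.6,0,0]
    - [-0.6,0,0]
  turn: [0,0,0,0,0,0,0,0,0,0]

```text
time: 23.6
ee_pos: [0.5134, -0.3015, 0.1854]
tcp_rot: [-0.01, 1.0, 0.013, -0.025]
ft_force: [0.3, -0.2, -1.3]
opening: 0.0594
```

```bash
python3 -c "
from h import *
plan((.506,-.316,.21),.8)
"
```

```text
t 23.6 tcp [ 0.5134 -0.3015  0.1854] xyaw -178.86 tilt [-0.05   0.026] shift cm [ 0.89 -1.37 -2.45] turn 0.34067958756946837 j6 -2.3 F [ 0.3 -0.2 -1.3] open 0.0594
```

>>> carry_out:
  fingers: [1,1,1,1,1,1,1]
  xyz:
    - [0,0,0]
    - [0,0,0]
    - [0,0,0]
    - [0,0,0]
    - [0,0,0]
    - [0,0,0]
    - [0,0,0]
  turn: [-5,-5,-5,0,0,0,0]

```text
time: 24.3
ee_pos: [0.5155, -0.3014, 0.1851]
tcp_rot: [-0.143, 0.989, 0.017, -0.023]
ft_force: [0.2, -0.2, -1.4]
opening: 0.0593
```

```bash
python3 -c "
from h import *
plan((.506,-.316,.21),.8)
"
```

```text
t 24.3 tcp [ 0.5155 -0.3014  0.1851] xyaw -163.5 tilt [-0.0501  0.0262] shift cm [ 1.42 -1.04 -2.47] turn 15.702547365228867 j6 -2.57 F [ 0.2 -0.2 -1.4] open 0.0593
```

>>> carry_out:
  fingers: [1,1,1,1,1,1,1]
  xyz:
    - [0,0,0]
    - [0,0,0]
    - [0,0,0]
    - [0,0,0]
    - [0,0,0]
    - [0,0,0]
    - [0,0,0]
  turn: [5,5,5,0,0,0,0]

```text
time: 25.0
ee_pos: [0.5154, -0.3015, 0.1852]
tcp_rot: [-0.008, 1.0, 0.013, -0.025]
ft_force: [-0.6, -0.2, -1.2]
opening: 0.0589
```

```bash
python3 -c "
from h import *
plan((.506,-.316,.21),.8)
"
```

```text
t 25.0 tcp [ 0.5154 -0.3015  0.1852] xyaw -179.03 tilt [-0.0499  0.026 ] shift cm [ 1.09 -1.37 -2.46] turn 0.16607176664240342 j6 -2.3 F [-0.6 -0.2 -1.2] open 0.0589
```

>>> carry_out:
  fingers: [1,1,1,1,1,1,1]
  xyz:
    - [0,4,0]
    - [0,4,0]
    - [0,4,0]
    - [0,0,0]
    - [0,0,0]
    - [0,0,0]
    - [0,0,0]
  turn: [0,0,0,0,0,0,0]

```text
time: 25.7
ee_pos: [0.5137, -0.1803, 0.1888]
tcp_rot: [-0.008, 1.0, 0.013, -0.024]
ft_force: [0.2, -0.7, -0.8]
opening: 0.0591
```

```bash
python3 -c "
from h import *
plan((.506,-.316,.21),.8)
"
```

```text
t 25.7 tcp [ 0.5137 -0.1803  0.1888] xyaw -179.05 tilt [-0.0485  0.0248] shift cm [  1.09 -13.5   -2.41] turn 0.15334107625483284 j6 -2.13 F [ 0.2 -0.7 -0.8] open 0.0591
```

>>> carry_out:
  fingers: [1,1,1,1,1,1,1]
  xyz:
    - [0,0,-1.5]
    - [0,0,-3]
    - [0,0,-3]
    - [0,0,0]
    - [0,0,0]
    - [0,0,0]
    - [0,0,0]
  turn: [0,0,0,0,0,0,0]

```text
time: 26.4
ee_pos: [0.5166, -0.1862, 0.2666]
tcp_rot: [-0.005, 1.0, 0.013, -0.025]
ft_force: [0.7, 0.1, -1.0]
opening: 0.0596
```

```bash
python3 -c "
from h import *
plan((.506,-.316,.21),.8)
"
```

```text
t 26.4 tcp [ 0.5166 -0.1862  0.2666] xyaw -179.38 tilt [-0.0507  0.026 ] shift cm [  0.91 -13.12   5.36] turn -0.18244657584017432 j6 -2.13 F [ 0.7  0.1 -1. ] open 0.0596
```

>>> carry_out:
  fingers: [1,1,1,1,1,1,1]
  xyz:
    - [0,0,3]
    - [0,0,3]
    - [0,0,3]
    - [0,0,0]
    - [0,0,0]
    - [0,0,0]
    - [0,0,0]
  turn: [0,0,0,0,0,0,0]

```text
time: 27.1
ee_pos: [0.5107, -0.1832, 0.1723]
tcp_rot: [-0.005, 1.0, 0.014, -0.027]
ft_force: [-0.4, -0.6, -0.4]
opening: 0.0597
```

```bash
python3 -c "
from h import *
plan((.506,-.316,.21),.8)
"
```

```text
t 27.1 tcp [ 0.5107 -0.1832  0.1723] xyaw -179.38 tilt [-0.054  0.028] shift cm [  0.82 -13.16  -4.11] turn -0.17669395773600627 j6 -2.13 F [-0.4 -0.6 -0.4] open 0.0597
```

>>> carry_out:
  fingers: [1,1,1,1,1,1,1]
  xyz:
    - [0,-3,0]
    - [0,-3,0]
    - [0,-3,0]
    - [0,0,0]
    - [0,0,0]
    - [0,0,0]
    - [0,0,0]
  turn: [0,3,3,3,0,0,0]

```text
time: 27.8
ee_pos: [0.5148, -0.2791, 0.1798]
tcp_rot: [0.074, 0.997, 0.007, -0.021]
ft_force: [0.4, -0.1, -0.7]
opening: 0.0593
```

```bash
python3 -c "
from h import *
plan((.506,-.316,.21),.8)
"
```

```text
t 27.8 tcp [ 0.5148 -0.2791  0.1798] xyaw 171.5 tilt [-0.0409  0.0179] shift cm [ 0.46 -3.74 -3.05] turn -9.304337831435674 j6 -2.1 F [ 0.4 -0.1 -0.7] open 0.0593
```

>>> carry_out:
  fingers: [1,1,1,1,1,1,1]
  xyz:
    - [-2,2,0]
    - [-2,2,0]
    - [-2,2,0]
    - [0,0,0]
    - [0,0,0]
    - [0,0,0]
    - [0,0,0]
  turn: [0,-3,-3,-3,0,0,0]

```text
time: 28.5
ee_pos: [0.5851, -0.2226, 0.1799]
tcp_rot: [-0.01, 1.0, 0.008, -0.019]
ft_force: [-0.8, 0.3, -0.2]
opening: 0.0592
```

```bash
python3 -c "
from h import *
plan((.506,-.316,.21),.8)
"
```

```text
t 28.5 tcp [ 0.5851 -0.2226  0.1799] xyaw -178.86 tilt [-0.0388  0.0163] shift cm [ 8.2  -9.13 -2.85] turn 0.3360938260796047 j6 -2.13 F [-0.8  0.3 -0.2] open 0.0592
```

>>> carry_out:
  fingers: [1,1,1,1,1,1,1]
  xyz:
    - [3.5,-3,0]
    - [3.5,-3,0]
    - [0,0,0]
    - [0,0,0]
    - [0,0,0]
    - [0,0,0]
    - [0,0,0]
  turn: [0,0,0,0,0,0,0]

```text
time: 29.2
ee_pos: [0.5146, -0.2852, 0.1823]
tcp_rot: [-0.009, 1.0, 0.008, -0.018]
ft_force: [0.4, -0.1, -1.6]
opening: 0.0591
```

```bash
python3 -c "
from h import *
plan((.506,-.316,.21),.8)
"
```

```text
t 29.2 tcp [ 0.5146 -0.2852  0.1823] xyaw -178.92 tilt [-0.0371  0.0157] shift cm [ 1.02 -3.02 -2.79] turn 0.27603523267646324 j6 -2.28 F [ 0.4 -0.1 -1.6] open 0.0591
```

>>> carry_out:
  fingers: [1,1,1,1,1,1,1,1]
  xyz:
    - [0,3,0]
    - [0,3,0]
    - [0,3,0]
    - [0,0,0]
    - [0,0,0]
    - [0,0,0]
    - [0,0,0]
    - [0,0,0]
  turn: [0,0,0,0,0,0,-4,0]

```text
time: 30.0
ee_pos: [0.5155, -0.1918, 0.1836]
tcp_rot: [-0.046, 0.999, 0.008, -0.018]
ft_force: [0.3, -0.1, -1.1]
opening: 0.0591
```

```bash
python3 -c "
from h import *
plan((.506,-.316,.21),.8)
"
```

```text
t 30.0 tcp [ 0.5155 -0.1918  0.1836] xyaw -174.66 tilt [-0.0364  0.0149] shift cm [  2.2  -12.22  -2.79] turn 4.544831996474159 j6 -2.22 F [ 0.3 -0.1 -1.1] open 0.0591
```

>>> carry_out:
  fingers: [1,1,1,1,1,1,1,1]
  xyz:
    - [0,-3,0]
    - [0,-3,0]
    - [0,-3,0]
    - [0,-3,0]
    - [0,0,0]
    - [0,0,0]
    - [0,0,0]
    - [0,0,0]
  turn: [0,3,3,3,3,0,0,0]

```text
time: 30.8
ee_pos: [0.5211, -0.3209, 0.1806]
tcp_rot: [0.069, 0.997, 0.006, -0.019]
ft_force: [0.1, 0.6, -1.1]
opening: 0.0592
```

```bash
python3 -c "
from h import *
plan((.506,-.316,.21),.8)
"
```

```text
t 30.8 tcp [ 0.5211 -0.3209  0.1806] xyaw 172.13 tilt [-0.0365  0.0148] shift cm [ 1.67  0.31 -2.88] turn -8.667427087296488 j6 -2.16 F [ 0.1  0.6 -1.1] open 0.0592
```

>>> carry_out:
  fingers: [1,1,1,1,1,1]
  xyz:
    - [0.5,0.2,0]
    - [0.5,0.2,0]
    - [0,0,0]
    - [0,0,0]
    - [0,0,0]
    - [0,0,0]
  turn: [0,0,-4,-4.5,0,0]

```text
time: 31.4
ee_pos: [0.5102, -0.3121, 0.1814]
tcp_rot: [-0.009, 1.0, 0.008, -0.018]
ft_force: [1.3, -0.5, -1.4]
opening: 0.0592
```

```bash
cat >> h.py <<'E'
def inhand(m,im,c,zr,rows=(185,200,215)):
    k=mask(im,c);k[:150]=0;k[300:]=0;k[:,:200]=0;k[:,360:]=0
    ys,xs=np.where(k)
    for row in rows:
        x=xs[ys==row]; print(row,x.min(),x.max(),np.round(toplane('wrist',m,[(x.min()-.5,row),(x.max()+.5,row)],zr)[:,:2]*1000,1).tolist())
    for col in (245,260,280,300,315):
        y=ys[xs==col].min()-.5; print(col,y,np.round(toplane('wrist',m,[(col,y)],zr)[0,:2]*1000,1))
E
python3 -c "
from h import *
m=r.camera_model('wrist');im=r.grab_frame('wrist');cv2.imwrite('pics/w7.png',im)
np.savez('pics/w7.npz',**m)
plan((.436,-.316,.12),.8); z=r.sense()['ee_pos'][2]
inhand(m,im,'red',z+.009)
"
```

```text
t 31.45 tcp [ 0.5102 -0.3121  0.1815] xyaw -178.93 tilt [-0.0368  0.015 ] shift cm [ 7.2  -0.35  6.41] turn 0.27081502121910717 j6 -2.32 F [-0.7 -0.  -1.7] open 0.0593
185 228 331 [[471.3, -341.9], [470.3, -283.3]]
200 228 331 [[479.9, -342.0], [478.9, -282.9]]
215 228 330 [[488.6, -342.1], [487.7, -283.0]]
245 161.5 [ 458. -332.]
260 164.5 [ 459.6 -323.7]
280 164.5 [ 459.4 -312.6]
300 163.5 [ 458.6 -301.6]
315 162.5 [ 457.8 -293.2]
```

View pics/w7.png

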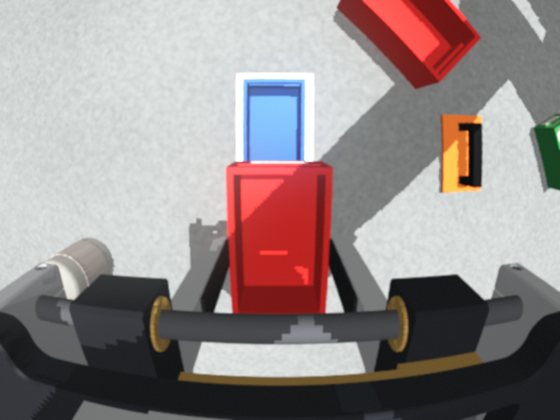

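>>> carry_out:
  fingers: [1,1,1,1,1,1,1,1,1]
  xyz:
    - [0.8,0,0]
    - [1.5,0,0]
    - [1.5,0,0]
    - [1.5,0,0.5]
    - [1,0,1]
    - [0.5,0,1]
    - [0,0,1]
    - [0,0,0.5]
    - [0,0,0]
  turn: [0,0,0,0,0,0,0,0,0]

```text
time: 32.35
ee_pos: [0.4362, -0.3122, 0.1422]
tcp_rot: [-0.007, 1.0, 0.007, -0.018]
ft_force: [0.2, -0.3, -0.7]
opening: 0.0596
```

```bash
python3 -c "
from h import *
plan((.4367,-.3157,.115),.8)"
```

```text
t 32.35 tcp [ 0.4362 -0.3122  0.1422] xyaw -179.19 tilt [-0.0368  0.0142] shift cm [-0.15 -0.39  2.71] turn 0.005595424557839124 j6 -2.4 F [ 0.2 -0.3 -0.7] open 0.0596
```

>>> carry_out:
  fingers: [1,1,1,1,1,1,1,1]
  xyz:
    - [-0.1,-0.3,0]
    - [0,0,0.5]
    - [0,0,0.7]
    - [0,0,0.7]
    - [0,0,0.5]
    - [0,0,0.3]
    - [0,0,0]
    - [0,0,0]
  turn: [0,0,0,0,0,0,0,0]

```text
time: 33.15
ee_pos: [0.4375, -0.3152, 0.113]
tcp_rot: [-0.007, 1.0, 0.007, -0.018]
ft_force: [0.7, -0.5, -0.5]
opening: 0.0592
```

```bash
python3 -c "
from h import *
plan((.4367,-.3157,.0936),.8)"
```

```text
t 33.15 tcp [ 0.4375 -0.3152  0.113 ] xyaw -179.13 tilt [-0.0363  0.0138] shift cm [ 0.01 -0.07  1.94] turn 0.0678363319238997 j6 -2.4 F [ 0.7 -0.5 -0.5] open 0.0592
```

>>> carry_out:
  fingers: [1,1,1,1,1,1,1,1]
  xyz:
    - [0.1,0,0.4]
    - [0,0,0.4]
    - [0,0,0.4]
    - [0,0,0.3]
    - [0,0,0.3]
    - [0,0,0.2]
    - [0,0,0]
    - [0,0,0]
  turn: [0,0,0,0,0,0,0,0]

```text
time: 33.95
ee_pos: [0.4365, -0.3161, 0.094]
tcp_rot: [-0.007, 1.0, 0.006, -0.017]
ft_force: [0.0, 0.3, -1.3]
opening: 0.059
```

```bash
python3 -c "
from h import *
plan((.4367,-.3157,.0936),.8)"
```

```text
t 33.95 tcp [ 0.4365 -0.3161  0.094 ] xyaw -179.13 tilt [-0.0347  0.0115] shift cm [-0.02  0.04  0.04] turn 0.06672724877989822 j6 -2.4 F [ 0.   0.3 -1.3] open 0.059
```

Press slightly to confirm contact.

>>> carry_out:
  fingers: [1,1,1,1]
  xyz:
    - [0,0,0.2]
    - [0,0,0.2]
    - [0,0,0.2]
    - [0,0,0]
  turn: [0,0,0,0]

```text
time: 34.35
ee_pos: [0.4372, -0.3167, 0.0941]
tcp_rot: [-0.008, 1.0, 0.006, -0.018]
ft_force: [0.3, 0.1, -1.5]
opening: 0.0594
```

```bash
python3 -c "
from h import *
plan((.4367,-.3157,.0936),.8)
im=r.grab_frame('wrist');cv2.imwrite('pics/w8.png',im)
im=r.grab_frame('scene');cv2.imwrite('pics/s8.png',im[200:360,60:260].repeat(3,0).repeat(3,1))"
```

```text
t 34.35 tcp [ 0.4372 -0.3167  0.0941] xyaw -179.08 tilt [-0.0357  0.0115] shift cm [0.04 0.1  0.06] turn 0.11587480837511066 j6 -2.41 F [ 0.3  0.1 -1.5] open 0.0594
```

View pics/s8.png

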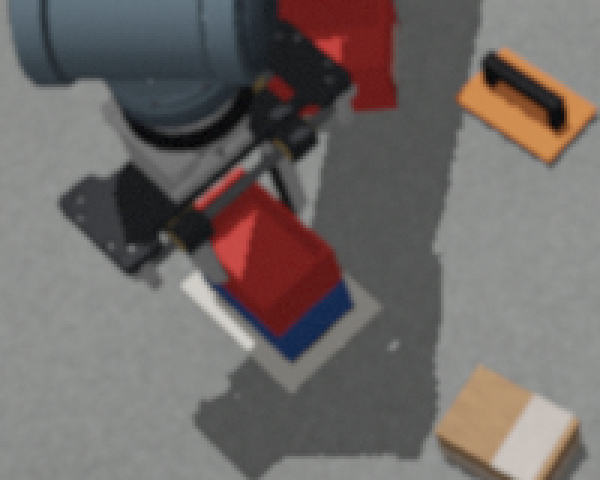

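View pics/w8.png

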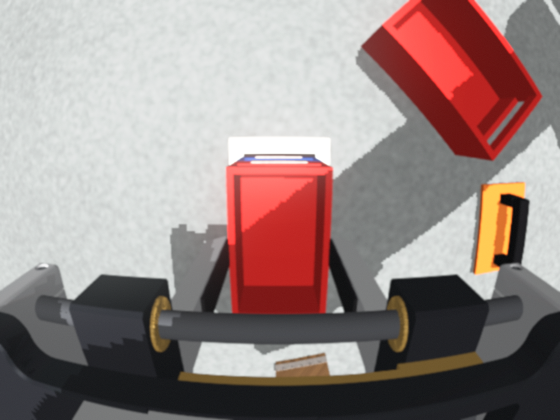

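>>> carry_out:
  fingers: [0.2,-0.2,-1,-1,-1,-1,-1]
  xyz:
    - [0,0,0]
    - [0,0,0]
    - [0,0,0]
    - [0,0,0]
    - [0,0,-0.3]
    - [0,0,-0.3]
    - [0,0,0]
  turn: [0,0,0,0,0,0,0]

```text
time: 35.15
ee_pos: [0.437, -0.3165, 0.0989]
tcp_rot: [-0.008, 1.0, 0.006, -0.018]
ft_force: [-0.3, -0.1, 0.5]
opening: 0.0929
```

>>> carry_out:
  fingers: [-1,-1,-1,-1,-1,-1,-1,-1,-1,-1]
  xyz:
    - [0,0,-1]
    - [0,0,-2]
    - [0,0,-2.5]
    - [0,0,-2.5]
    - [0,0,-2.5]
    - [-1.5,0,-2]
    - [-2,0,-1]
    - [-2,0,0]
    - [-1,0,0]
    - [0,0,0]
  turn: [0,0,0,0,0,0,0,0,0,0]

```text
time: 36.15
ee_pos: [0.5095, -0.3176, 0.2444]
tcp_rot: [-0.007, 1.0, 0.004, -0.016]
ft_force: [0.2, 0.8, 0.7]
opening: 0.0943
```

```bash
python3 -c "
from h import *
plan((.4363,-.316,.048),0.9)
m=r.camera_model('wrist');im=r.grab_frame('wrist');cv2.imwrite('pics/w9.png',im)
np.savez('pics/w9.npz',**m)
rect('wrist',m,im,'red',.102,(200,20,340,260))
im=r.grab_frame('scene');cv2.imwrite('pics/s9.png',im[200:360,60:260].repeat(3,0).repeat(3,1))
"
```

```text
t 36.15 tcp [ 0.5095 -0.3176  0.2444] xyaw -179.16 tilt [-0.032   0.0085] shift cm [ 6.69  0.09 19.86] turn -0.055859163063814776 j6 -2.32 F [0.2 0.8 0.7] open 0.0943
red centre [ 436.7 -316.9] size 93.5 56.4 yaw 1.02
```

View pics/w9.png

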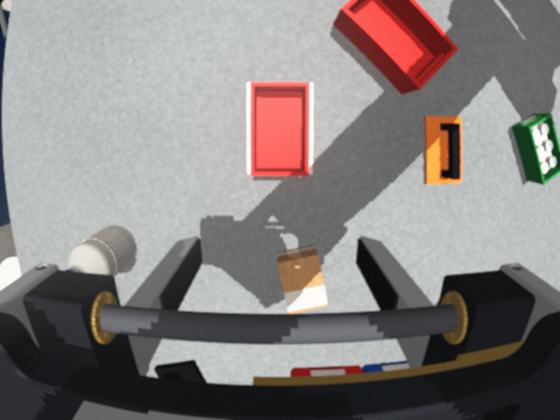

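View pics/s9.png

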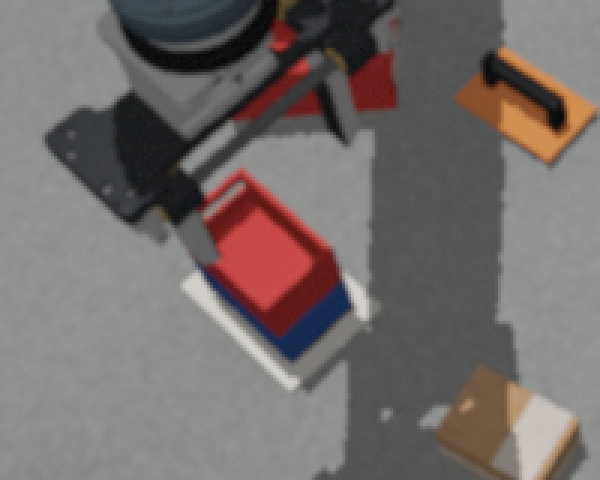

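>>> carry_out:
  fingers: [-1,-1,-1,-1,-1,-1,-1,-1,-1,-1]
  xyz:
    - [0,1,0]
    - [0,2,0]
    - [0,3,0]
    - [0,3.5,0]
    - [0,3.5,0]
    - [0,3.5,0]
    - [0,3.5,0]
    - [0,3.5,0]
    - [0,3.5,0]
    - [0,3.5,0]
  turn: [0,0,0,0,0,0,0,0,0,0]

```text
time: 37.25
ee_pos: [0.4952, 0.0061, 0.2447]
tcp_rot: [-0.003, 1.0, 0.007, -0.019]
ft_force: [-0.8, -0.9, 0.0]
opening: 0.0942
```

>>> carry_out:
  fingers: [-1,-1,-1,-1,-1,-1,-1,-1,-1,-1]
  xyz:
    - [0,3.5,0]
    - [0,3.5,0]
    - [0,3.5,0]
    - [0,3.5,0]
    - [0,3.5,0]
    - [0,3.5,0]
    - [0,3.5,0]
    - [0,2,0]
    - [0,1,0]
    - [0,0,0]
  turn: [0,0,0,0,0,0,0,0,0,0]

```text
time: 38.25
ee_pos: [0.4752, 0.3022, 0.2478]
tcp_rot: [-0.009, 1.0, 0.008, -0.021]
ft_force: [0.4, -0.1, 0.2]
opening: 0.0944
```

```bash
python3 -c "
from h import *
plan((.509,.325,.20),8)"
```

```text
t 38.25 tcp [0.4752 0.3022 0.2478] xyaw -178.99 tilt [-0.0415  0.0151] shift cm [-3.61  2.14  4.67] turn -6.9908827041499535 j6 -1.24 F [ 0.4 -0.1  0.2] open 0.0944
```

>>> carry_out:
  fingers: [-1,-1,-1,-1,-1,-1,-1,-1]
  xyz:
    - [-1.5,1,1]
    - [-1.5,1,1.5]
    - [-0.5,0,1.5]
    - [0,0,0.5]
    - [0,0,0]
    - [0,0,0]
    - [0,0,0]
    - [0,0,0]
  turn: [0,0,0,0,0,-3.5,-3.5,0]

```text
time: 39.05
ee_pos: [0.5062, 0.3182, 0.2015]
tcp_rot: [-0.069, 0.997, 0.008, -0.02]
ft_force: [0.3, -0.4, -1.0]
opening: 0.0938
```

```bash
python3 -c "
from h import *
plan((.509,.325,.2),8)
m=r.camera_model('wrist');im=r.grab_frame('wrist');cv2.imwrite('pics/w10.png',im)
np.savez('pics/w10.npz',**m)
rect('wrist',m,im,'yellow',.05,(200,20,360,240))
"
```

```text
t 39.05 tcp [0.5062 0.3182 0.2015] xyaw -172.03 tilt [-0.0416  0.0133] shift cm [-0.37  0.63  0.15] turn -0.03485068105993605 j6 -1.36 F [ 0.3 -0.4 -1. ] open 0.0938
yellow centre [439.9 314.7] size 92.8 58.2 yaw 7.91
```

View pics/w10.png

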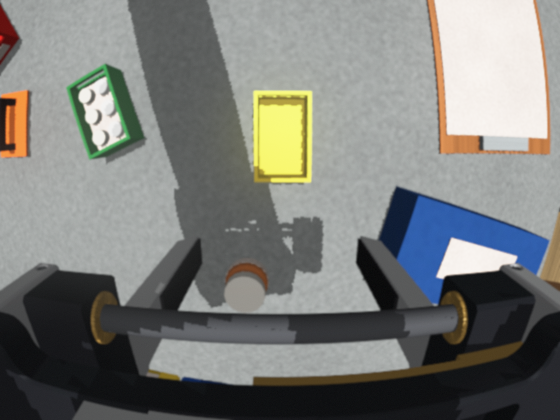

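>>> carry_out:
  fingers: [-1,-1,-1,-1,-1,-1,-1,-1,-1,-1]
  xyz:
    - [1,0,0.5]
    - [1.5,0,1]
    - [1.5,0,1.5]
    - [1.5,0,1.5]
    - [1,0,1.5]
    - [0.3,0,1.5]
    - [0,0,1.5]
    - [0,0,1]
    - [0,0,0.5]
    - [0,0,0]
  turn: [0,0,0,0,0,0,0,0,0,0]

```text
time: 40.1
ee_pos: [0.4265, 0.3086, 0.0964]
tcp_rot: [-0.065, 0.998, 0.008, -0.019]
ft_force: [-0.2, -1.4, -0.0]
opening: 0.0939
```

```bash
python3 -c "
from h import *
plan((.439,.315,.08),7.9)"
```

```text
t 40.1 tcp [0.4265 0.3086 0.0964] xyaw -172.57 tilt [-0.0392  0.0143] shift cm [-1.38  0.44  1.6 ] turn -0.468334649286021 j6 -1.32 F [-0.2 -1.4 -0. ] open 0.0939
```

>>> carry_out:
  fingers: [-1,-1,-1,-1,-1,-1,-1]
  xyz:
    - [-0.7,0.4,0]
    - [-0.7,0,0]
    - [0,0,0.5]
    - [0,0,0.6]
    - [0,0,0.3]
    - [0,0,0]
    - [0,0,0]
  turn: [-0.4,0,0,0,0,0,0]

```text
time: 40.8
ee_pos: [0.4426, 0.3159, 0.0828]
tcp_rot: [-0.068, 0.997, 0.009, -0.017]
ft_force: [0.2, 0.3, -0.1]
opening: 0.094
```

```bash
python3 -c "
from h import *
plan((.439,.315,.0405),7.9)"
```

```text
t 40.8 tcp [0.4426 0.3159 0.0828] xyaw -172.18 tilt [-0.0356  0.0158] shift cm [ 0.22 -0.13  4.24] turn -0.08343933971195838 j6 -1.32 F [ 0.2  0.3 -0.1] open 0.094
```

>>> carry_out:
  fingers: [-1,-1,-1,-1,-1,-1,-1,-1]
  xyz:
    - [0.2,-0.1,0.5]
    - [0,0,0.8]
    - [0,0,0.8]
    - [0,0,0.8]
    - [0,0,0.8]
    - [0,0,0.4]
    - [0,0,0]
    - [0,0,0]
  turn: [0,0,0,0,0,0,0,0]

```text
time: 41.6
ee_pos: [0.438, 0.3149, 0.0374]
tcp_rot: [-0.068, 0.997, 0.009, -0.018]
ft_force: [-0.4, 0.0, 0.7]
opening: 0.094
```

```bash
python3 -c "
from h import *
plan((.439,.315,.0405),7.9)"
```

```text
t 41.6 tcp [0.438  0.3149 0.0374] xyaw -172.18 tilt [-0.0372  0.0151] shift cm [-0.09  0.01 -0.32] turn -0.07788638120837277 j6 -1.33 F [-0.4  0.   0.7] open 0.094
```

>>> carry_out:
  fingers: [-1,1,1,1,1,1,1,1]
  xyz:
    - [-0.1,0,-0.3]
    - [0,0,0]
    - [0,0,0]
    - [0,0,0]
    - [0,0,0]
    - [0,0,0]
    - [0,0,0]
    - [0,0,0]
  turn: [0,0,0,0,0,0,0,0]

```text
time: 42.4
ee_pos: [0.4407, 0.3154, 0.0424]
tcp_rot: [-0.068, 0.998, 0.009, -0.016]
ft_force: [-0.6, -0.4, -0.1]
opening: 0.0414
```

```bash
python3 -c "
from h import *
plan((.439,.315,.0405),7.9)"
```

```text
t 42.4 tcp [0.4407 0.3154 0.0424] xyaw -172.17 tilt [-0.0339  0.0161] shift cm [ 0.17 -0.02  0.2 ] turn -0.07058906092373718 j6 -1.33 F [-0.6 -0.4 -0.1] open 0.0414
```

>>> carry_out:
  fingers: [1,1,1,1,1,1,1,1,1,1]
  xyz:
    - [0,0,-0.5]
    - [0,0,-1]
    - [0,0,-2]
    - [0,0,-2.5]
    - [0,0,-2.5]
    - [0,0,-2.5]
    - [0,0,-2.5]
    - [0,0,-2]
    - [0,0,-1]
    - [0,0,0]
  turn: [0,0,0,0,0,0,0,0,0,0]

```text
time: 43.4
ee_pos: [0.4462, 0.3128, 0.2195]
tcp_rot: [-0.068, 0.998, 0.01, -0.015]
ft_force: [0.4, 0.0, 0.4]
opening: 0.0007
```

>>> carry_out:
  fingers: [1,1,1,1,1]
  xyz:
    - [0,0,-1]
    - [0,0,-2]
    - [0,0,-1]
    - [0,0,0]
    - [0,0,0]
  turn: [0,0,0,3.5,3.5]

```text
time: 43.9
ee_pos: [0.4456, 0.3113, 0.2582]
tcp_rot: [-0.005, 1.0, 0.008, -0.019]
ft_force: [-0.7, 0.1, 0.0]
opening: 0.0005
```

```bash
python3 -c "
from h import *
plan((.507,-.316,.25),.9)"
```

```text
t 43.9 tcp [0.4456 0.3113 0.2582] xyaw -179.4 tilt [-0.038   0.0154] shift cm [ -5.52 -62.79  -0.38] turn -0.3039312415547215 j6 -1.2 F [-0.7  0.1  0. ] open 0.0005
```

The opening passed below 60 mm, so the fingers missed or slid off the bin. I'll look before doing anything else.

```bash
python3 -c "
from h import *
im=r.grab_frame('scene');cv2.imwrite('pics/s11.png',im)
im=r.grab_frame('side');cv2.imwrite('pics/d11.png',im)
m=r.camera_model('wrist');im=r.grab_frame('wrist');cv2.imwrite('pics/w11.png',im)
np.savez('pics/w11.npz',**m)
"
```

```text
(no output)
```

View pics/d11.png

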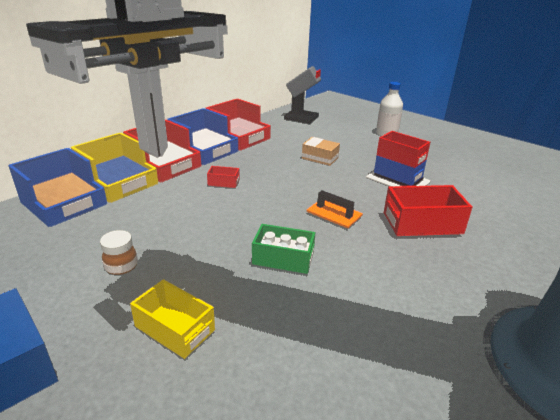

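View pics/w11.png

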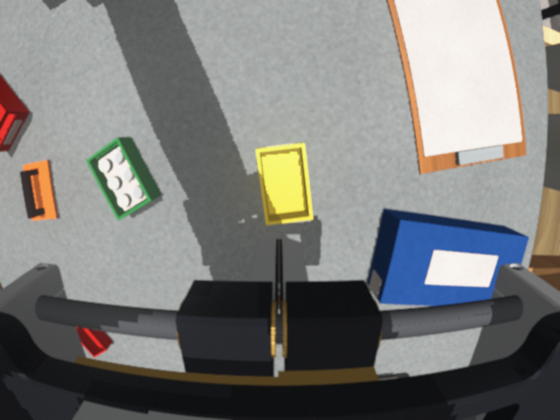

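View pics/s11.png

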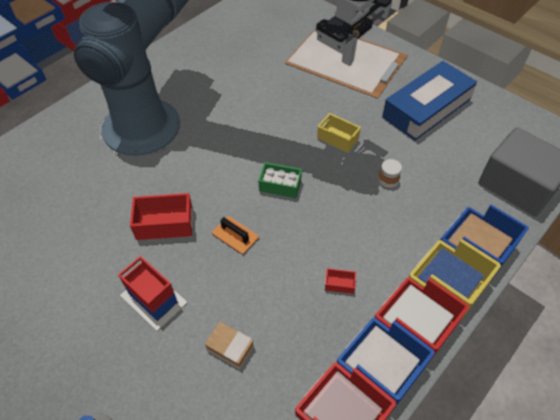

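```bash
python3 -c "
from h import *
m=dict(np.load('pics/w11.npz'));im=cv2.imread('pics/w11.png')
q,b=rect('wrist',m,im,'yellow',.05,(240,130,330,240))
m=dict(np.load('pics/w10.npz'));im=cv2.imread('pics/w10.png')
rect('wrist',m,im,'yellow',.05,(240,60,330,240))
im=cv2.imread('pics/s11.png');m=r.camera_model('scene')
k=mask(im,'yellow');k[:,:300]=0;k[:,380:]=0;k[:100]=0;k[165:]=0
M=cv2.moments(k);p=(M['m10']/M['m00'],M['m01']/M['m00']);print(p,toplane('scene',m,[p],.025))
cv2.imwrite('pics/z11.png',cv2.resize(cv2.imread('pics/w11.png')[120:240,220:360],None,fx=5,fy=5))
cv2.imwrite('pics/z10.png',cv2.resize(cv2.imread('pics/w10.png')[80:195,220:360],None,fx=5,fy=5))
"
```

```text
yellow centre [438.  321.4] size 96.4 59.6 yaw 7.78
yellow centre [439.9 314.7] size 92.8 58.2 yaw 7.91
(338.3653250773994, 132.45407636738906) [[0.43789604 0.32258496 0.025     ]]
```

View pics/z11.png

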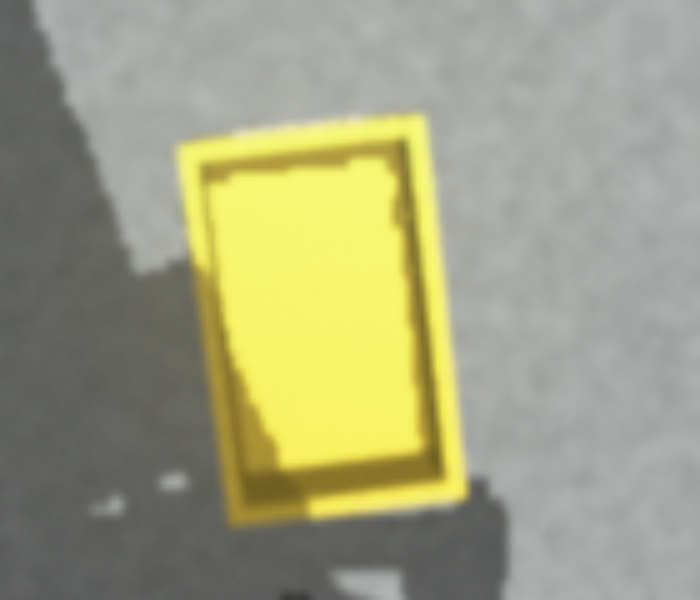

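>>> carry_out:
  fingers: [-1,-1,-1,-1,-1,-1,-1,-1,-1,-1]
  xyz:
    - [0,0,0]
    - [0,0,0]
    - [0,0,0]
    - [0,0,0]
    - [0.4,0.5,1]
    - [0.3,0.5,2]
    - [0,0,2]
    - [0,0,2.5]
    - [0,0,2.5]
    - [0,0,2]
  turn: [-3,-4,-0.5,0,0,0,0,0,0,0]

```text
time: 45.05
ee_pos: [0.43, 0.3238, 0.1323]
tcp_rot: [-0.075, 0.997, 0.01, -0.018]
ft_force: [-0.3, -0.1, 0.1]
opening: 0.0771
```

>>> carry_out:
  fingers: [-1,-1,-1,-1,-1]
  xyz:
    - [0,0,2]
    - [0,0,1.5]
    - [0,0,1]
    - [0,0,0]
    - [0,0,0]
  turn: [0,0,0,0,0]

```text
time: 45.55
ee_pos: [0.4225, 0.3239, 0.0792]
tcp_rot: [-0.075, 0.997, 0.008, -0.023]
ft_force: [-0.7, 0.3, -0.8]
opening: 0.0939
```

```bash
python3 -c "
from h import *
plan((.438,.3215,.04),7.8)
im=r.grab_frame('wrist');cv2.imwrite('pics/w12.png',im)"
```

```text
t 45.55 tcp [0.4225 0.3239 0.0792] xyaw -171.42 tilt [-0.0475  0.0125] shift cm [-1.67 -0.54  3.84] turn 0.7802937455130632 j6 -1.31 F [-0.7  0.3 -0.8] open 0.0939
```

View pics/w12.png

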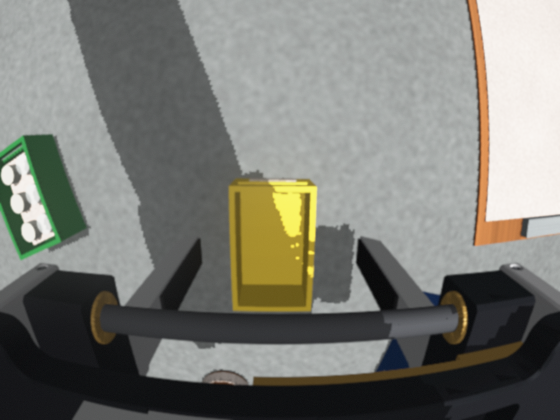

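>>> carry_out:
  fingers: [-1,-1,-1,-1,-1,-1,-1,-1,-1]
  xyz:
    - [-0.6,-0.3,0]
    - [-0.6,-0.2,0]
    - [-0.4,0,0.3]
    - [0,0,0.6]
    - [0,0,0.8]
    - [0,0,0.8]
    - [0,0,0.5]
    - [0,0,0]
    - [0,0,0]
  turn: [0.4,0.4,0,0,0,0,0,0,0]

```text
time: 46.5
ee_pos: [0.4408, 0.322, 0.0478]
tcp_rot: [-0.067, 0.998, 0.008, -0.021]
ft_force: [0.0, 0.7, 0.9]
opening: 0.0941
```

```bash
python3 -c "
from h import *
plan((.438,.3215,.04),7.8)
im=r.grab_frame('wrist');cv2.imwrite('pics/w13.png',im)"
```

```text
t 46.5 tcp [0.4408 0.322  0.0478] xyaw -172.33 tilt [-0.0438  0.0141] shift cm [ 0.25 -0.02  0.79] turn -0.12526410695863888 j6 -1.31 F [0.  0.7 0.9] open 0.0941
```

View pics/w13.png

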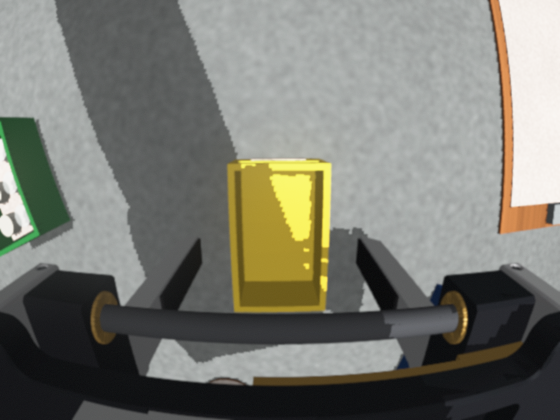

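>>> carry_out:
  fingers: [-1,-1,-1,1,1,1,1,1]
  xyz:
    - [0.2,0,0.4]
    - [0,0,0.4]
    - [0,0,0]
    - [0,0,0]
    - [0,0,0]
    - [0,0,0]
    - [0,0,0]
    - [0,0,0]
  turn: [0,0,0,0,0,0,0,0]
  squeeze: 20

```text
time: 47.35
ee_pos: [0.4389, 0.3222, 0.0403]
tcp_rot: [-0.067, 0.998, 0.009, -0.02]
ft_force: [-0.1, -0.9, -0.4]
opening: 0.0593
```

```bash
python3 -c "
from h import *
plan((.438,.3215,.04),7.8)
im=r.grab_frame('wrist');cv2.imwrite('pics/w14.png',im)"
```

```text
t 47.35 tcp [0.4389 0.3222 0.0403] xyaw -172.31 tilt [-0.0418  0.015 ] shift cm [ 0.1  -0.06  0.04] turn -0.11419868132878719 j6 -1.31 F [-0.1 -0.9 -0.4] open 0.0593
```

View pics/w14.png

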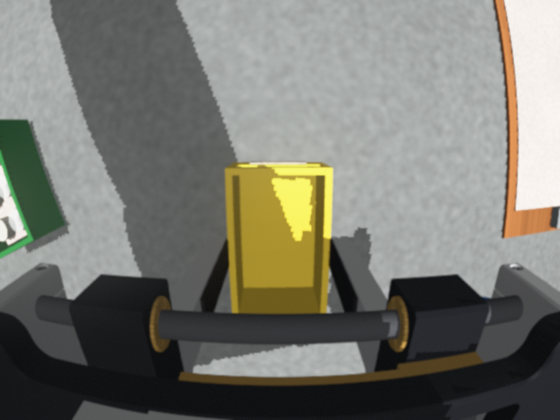

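Gripped at 59 mm. I'll hold a few rows to see whether the grip holds.

>>> carry_out:
  fingers: [1,1,1,1]
  xyz:
    - [0,0,0]
    - [0,0,0]
    - [0,0,-0.2]
    - [0,0,-0.2]
  turn: [0,0,0,0]

```text
time: 47.8
ee_pos: [0.4387, 0.322, 0.0441]
tcp_rot: [-0.067, 0.998, 0.009, -0.021]
ft_force: [0.0, -0.3, -0.5]
opening: 0.0593
```

>>> carry_out:
  fingers: [1,1,1,1,1]
  xyz:
    - [0,0,-0.5]
    - [0,0,-1]
    - [0,0,-1.5]
    - [0,0,-1.5]
    - [0,0,-1]
  turn: [0,0,0,0,0]

```text
time: 48.3
ee_pos: [0.4405, 0.3208, 0.1022]
tcp_rot: [-0.067, 0.997, 0.008, -0.022]
ft_force: [0.3, -0.4, -0.2]
opening: 0.0592
```

```bash
python3 -c "
from h import *
plan((.507,-.316,.25),.9)
im=r.grab_frame('wrist');cv2.imwrite('pics/w15.png',im)"
```

```text
t 48.3 tcp [0.4405 0.3208 0.1022] xyaw -172.31 tilt [-0.0444  0.0138] shift cm [  2.55 -63.7  -15.94] turn 6.789685875454097 j6 -1.31 F [ 0.3 -0.4 -0.2] open 0.0592
```

View pics/w15.png

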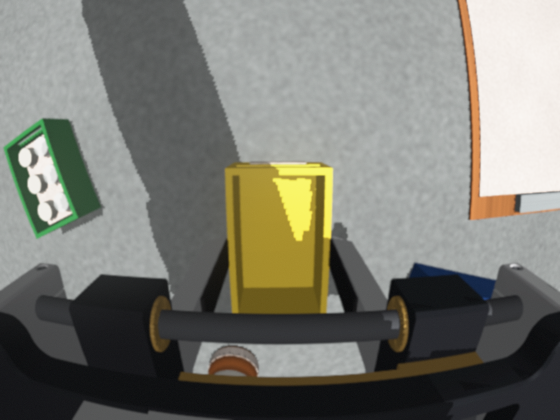

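>>> carry_out:
  fingers: [1,1,1,1,1,1,1,1,1,1]
  xyz:
    - [0,0,-1]
    - [0,0,-2]
    - [0,0,-2.5]
    - [0,0,-2.5]
    - [0,0,-2.5]
    - [0,0,-2]
    - [0,0,-1]
    - [0,0,0]
    - [0,0,0]
    - [0,0,0]
  turn: [0,0,0,0,0,0,0,0,3.4,3.4]

```text
time: 49.35
ee_pos: [0.4454, 0.3181, 0.2436]
tcp_rot: [-0.006, 1.0, 0.007, -0.023]
ft_force: [-0.7, -0.1, -0.1]
opening: 0.0592
```

```bash
python3 -c "
from h import *
plan((.507,-.316,.25),.9)"
```

```text
t 49.35 tcp [0.4454 0.3181 0.2436] xyaw -179.35 tilt [-0.0466  0.0128] shift cm [ -5.41 -63.46  -1.73] turn -0.25008403659319356 j6 -1.19 F [-0.7 -0.1 -0.1] open 0.0592
```

>>> carry_out:
  fingers: [1,1,1,1,1,1,1,1,1,1]
  xyz:
    - [-0.2,-1,0]
    - [-0.3,-2,0]
    - [-0.4,-3,0]
    - [-0.4,-3,0]
    - [-0.4,-3,0]
    - [-0.4,-3,0]
    - [-0.4,-3,0]
    - [-0.4,-3,0]
    - [-0.4,-3,0]
    - [-0.4,-3,0]
  turn: [0,0,0,0,0,0,0,0,0,0]

```text
time: 50.35
ee_pos: [0.4813, 0.0358, 0.2262]
tcp_rot: [-0.015, 0.999, 0.005, -0.033]
ft_force: [0.9, -0.6, -0.8]
opening: 0.0596
```

```bash
python3 -c "
from h import *
plan((.507,-.316,.25),.9)"
```

```text
t 50.35 tcp [0.4813 0.0358 0.2262] xyaw -178.3 tilt [-0.0659  0.0084] shift cm [ -1.37 -35.21  -2.84] turn 0.8015990402560647 j6 -1.76 F [ 0.9 -0.6 -0.8] open 0.0596
```

>>> carry_out:
  fingers: [1,1,1,1,1,1,1,1,1,1]
  xyz:
    - [0,-3,-0.2]
    - [0,-3,-0.2]
    - [0,-3,-0.2]
    - [0,-3,-0.2]
    - [0,-3,-0.2]
    - [0,-3,-0.2]
    - [0,-2.5,-0.2]
    - [0,-2,-0.2]
    - [0,-1.5,0]
    - [0,-1,0]
  turn: [0,0,0,0,0,0,0,0,0,0]

```text
time: 51.35
ee_pos: [0.4809, -0.2299, 0.2279]
tcp_rot: [-0.018, 0.999, 0.009, -0.042]
ft_force: [0.0, 1.1, 0.3]
opening: 0.0591
```

```bash
python3 -c "
from h import *
plan((.507,-.316,.25),.9)"
```

```text
t 51.35 tcp [ 0.4809 -0.2299  0.2279] xyaw -177.9 tilt [-0.0836  0.0159] shift cm [-2.1  -8.65 -2.56] turn 1.1988769609284873 j6 -2.24 F [0.  1.1 0.3] open 0.0591
```

>>> carry_out:
  fingers: [1,1,1,1,1,1,1]
  xyz:
    - [0,-2.5,0]
    - [0,-3,0]
    - [0,-3,0]
    - [0,0,0]
    - [0,0,0]
    - [0,0,0]
    - [0,0,0]
  turn: [0,3,3,3,0,0,0]

```text
time: 52.05
ee_pos: [0.4805, -0.3168, 0.222]
tcp_rot: [0.06, 0.997, 0.008, -0.045]
ft_force: [-0.4, 0.8, -0.3]
opening: 0.0594
```

```bash
python3 -c "
from h import *
plan((.507,-.316,.25),.9)
print(r.sense()['joint_pos'])"
```

```text
t 52.05 tcp [ 0.4805 -0.3168  0.222 ] xyaw 173.19 tilt [-0.0885  0.0212] shift cm [-2.36  0.43 -3.02] turn -7.710155953886357 j6 -2.2 F [-0.4  0.8 -0.3] open 0.0594
[-0.75688659  0.11180099  1.66822365 -0.04577206  1.4407949  -2.20061071]
```

>>> carry_out:
  fingers: [1,1,1,1,1,1,1,1]
  xyz:
    - [0,0,0]
    - [0,0,0]
    - [0,0,0]
    - [-0.8,0,0]
    - [-1,0,0]
    - [-0.6,0,0]
    - [0,0,0]
    - [0,0,0]
  turn: [-4,-3.5,0,0,0,0,0,0]

```text
time: 52.85
ee_pos: [0.5075, -0.3131, 0.2197]
tcp_rot: [-0.01, 0.999, 0.011, -0.044]
ft_force: [-0.6, -0.1, -0.3]
opening: 0.0595
```

```bash
python3 -c "
from h import *
m=r.camera_model('wrist');im=r.grab_frame('wrist');cv2.imwrite('pics/w16.png',im)
np.savez('pics/w16.npz',**m)
plan((.436,-.316,.12),.8); z=r.sense()['ee_pos'][2]
inhand(m,im,'yellow',z+.010)
"
```

```text
t 52.9 tcp [ 0.5074 -0.3131  0.2196] xyaw -178.75 tilt [-0.0884  0.0212] shift cm [ 6.24 -0.38 10.55] turn 0.44808176355138585 j6 -2.31 F [-0.7  0.6 -0.9] open 0.0595
185 231 331 [[469.2, -341.5], [468.2, -284.3]]
200 228 331 [[477.8, -343.2], [476.8, -283.9]]
215 228 330 [[486.5, -343.3], [485.5, -284.1]]
245 163.5 [ 457.  -333.4]
260 165.5 [ 458. -325.]
280 164.5 [ 457.3 -313.8]
300 165.5 [ 457.6 -302.6]
315 162.5 [ 455.7 -294.2]
```

View pics/w16.png

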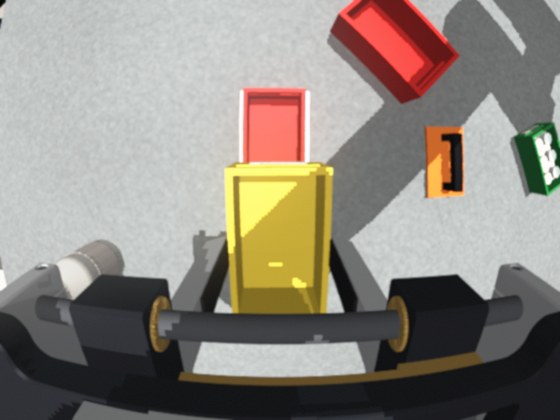

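>>> carry_out:
  fingers: [1,1,1,1,1,1,1,1,1,1]
  xyz:
    - [0.8,0,0]
    - [1.5,0,0]
    - [1.5,0,0]
    - [1.5,0,0]
    - [0.8,0,0.5]
    - [0,0,0.8]
    - [0,0,0.8]
    - [0,0,0.8]
    - [0,0,0.5]
    - [0,0,0]
  turn: [0,0,0,0,0,0,0,0,0,0]

```text
time: 53.9
ee_pos: [0.4386, -0.3132, 0.1872]
tcp_rot: [-0.01, 0.999, 0.012, -0.045]
ft_force: [0.2, 0.6, -0.5]
opening: 0.0595
```

```bash
python3 -c "
from h import *
plan((.4365,-.3158,.158),.8)"
```

```text
t 53.9 tcp [ 0.4386 -0.3132  0.1872] xyaw -178.81 tilt [-0.0902  0.0226] shift cm [-0.05 -0.33  2.93] turn 0.388701245682455 j6 -2.38 F [ 0.2  0.6 -0.5] open 0.0595
```

>>> carry_out:
  fingers: [1,1,1,1,1,1,1,1]
  xyz:
    - [0,-0.3,0.3]
    - [0,0,0.6]
    - [0,0,0.6]
    - [0,0,0.6]
    - [0,0,0.5]
    - [0,0,0.2]
    - [0,0,0]
    - [0,0,0]
  turn: [0.4,0,0,0,0,0,0,0]

```text
time: 54.7
ee_pos: [0.4366, -0.3158, 0.1567]
tcp_rot: [-0.006, 0.999, 0.012, -0.045]
ft_force: [0.4, -0.7, -0.1]
opening: 0.059
```

```bash
python3 -c "
from h import *
plan((.4365,-.3158,.1365),.8)
im=r.grab_frame('scene');cv2.imwrite('pics/s17.png',im[180:340,60:260].repeat(3,0).repeat(3,1))
im=r.grab_frame('wrist');cv2.imwrite('pics/w17.png',im)"
```

```text
t 54.7 tcp [ 0.4366 -0.3158  0.1567] xyaw -179.21 tilt [-0.0902  0.0227] shift cm [-0.18 -0.05  2.01] turn -0.007182888573254331 j6 -2.38 F [ 0.4 -0.7 -0.1] open 0.059
```

View pics/s17.png

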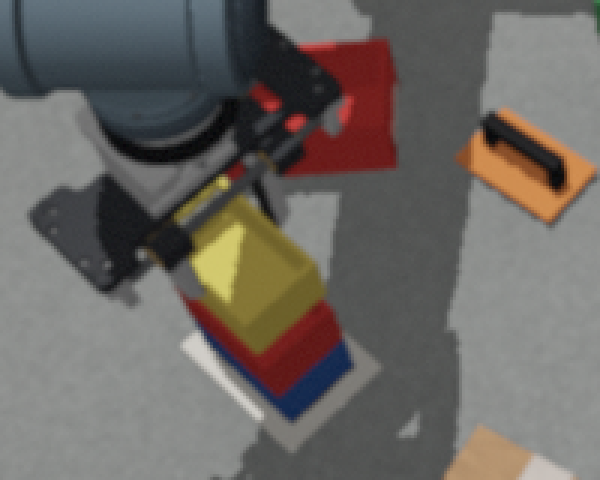

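View pics/w17.png

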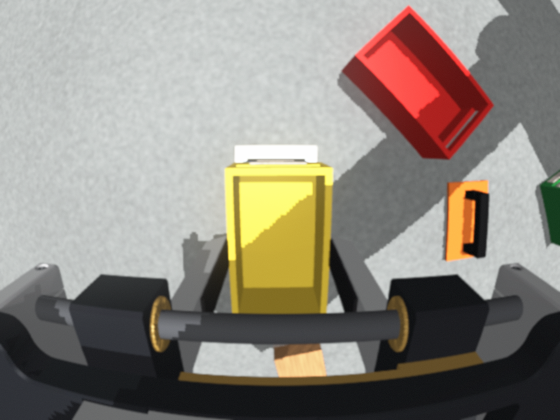

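>>> carry_out:
  fingers: [1,1,1,1,1,1,1,1]
  xyz:
    - [-0.1,0,0.4]
    - [0,0,0.4]
    - [-0.1,0,0.4]
    - [0,0,0.3]
    - [0,0,0.2]
    - [0,0,0]
    - [0,0,0]
    - [0,0,0]
  turn: [0,0,0,0,0,0,0,0]

```text
time: 55.6
ee_pos: [0.4374, -0.3156, 0.1385]
tcp_rot: [-0.006, 0.999, 0.011, -0.045]
ft_force: [-0.7, -0.3, -0.3]
opening: 0.0591
```

```bash
python3 -c "
from h import *
plan((.4365,-.3158,.1365),.8)"
```

```text
t 55.6 tcp [ 0.4374 -0.3156  0.1385] xyaw -179.21 tilt [-0.0895  0.0219] shift cm [ 0.07 -0.02  0.21] turn -0.006322199566454856 j6 -2.38 F [-0.7 -0.3 -0.3] open 0.0591
```

>>> carry_out:
  fingers: [1,1,1,1,1,1]
  xyz:
    - [0,0,0.2]
    - [0,0,0.2]
    - [0,0,0.2]
    - [0,0,0.2]
    - [0,0,0.2]
    - [0,0,0]
  turn: [0,0,0,0,0,0]

```text
time: 56.2
ee_pos: [0.4376, -0.3164, 0.1376]
tcp_rot: [-0.007, 0.999, 0.011, -0.044]
ft_force: [-1.1, 1.3, 0.6]
opening: 0.0591
```

```bash
python3 -c "
from h import *
plan((.4365,-.3158,.1365),.8)
im=r.grab_frame('scene');cv2.imwrite('pics/s18.png',im[180:340,60:260].repeat(3,0).repeat(3,1))
im=r.grab_frame('side');cv2.imwrite('pics/d18.png',im[100:260,300:500].repeat(3,0).repeat(3,1))"
```

```text
t 56.2 tcp [ 0.4376 -0.3164  0.1376] xyaw -179.17 tilt [-0.089   0.0209] shift cm [0.1  0.06 0.12] turn 0.02573218349431272 j6 -2.38 F [-1.1  1.3  0.6] open 0.0591
```

View pics/s18.png

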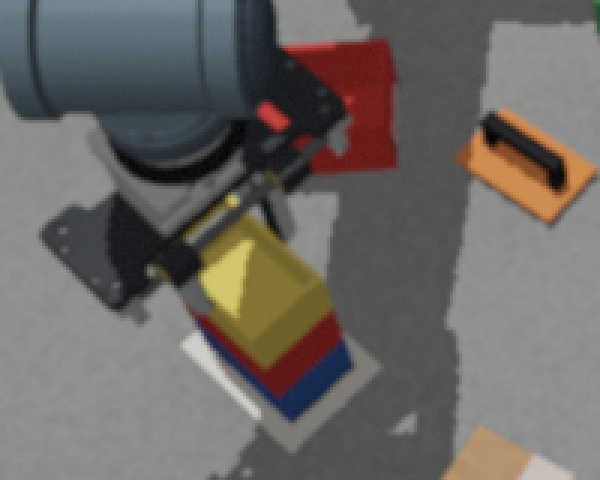

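View pics/d18.png

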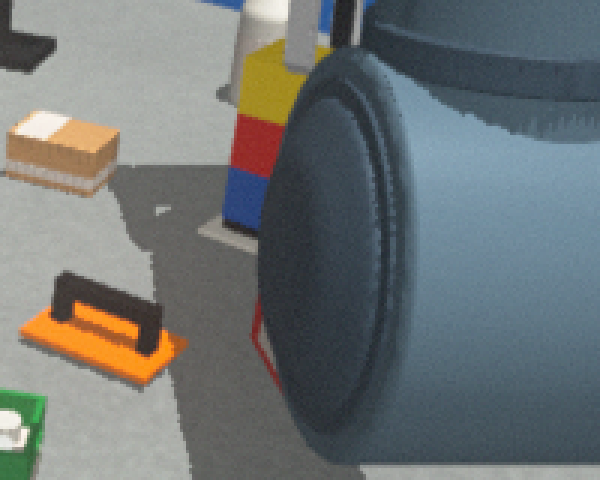

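>>> carry_out:
  fingers: [0.2,0.2,-0.2,-1,-1,-1,-1,-1]
  xyz:
    - [0,0,0]
    - [0,0,0]
    - [0,0,0]
    - [0,0,0]
    - [0,0,0]
    - [0,0,-0.3]
    - [0,0,-0.3]
    - [0,0,0]
  turn: [0,0,0,0,0,0,0,0]

```text
time: 57.1
ee_pos: [0.4378, -0.3165, 0.1422]
tcp_rot: [-0.007, 0.999, 0.011, -0.045]
ft_force: [-0.1, 0.3, 0.0]
opening: 0.0932
```

>>> carry_out:
  fingers: [-1,-1,-1,-1,-1,-1,-1,-1,-1,-1]
  xyz:
    - [0,0,-1]
    - [0,0,-2]
    - [0,0,-2.5]
    - [0,0,-2.5]
    - [0,0,-2]
    - [-1.5,0,-2]
    - [-2,0,-1]
    - [-2,0,0]
    - [-1,0,0]
    - [0,0,0]
  turn: [0,0,0,0,0,0,0,0,0,0]

```text
time: 58.1
ee_pos: [0.5175, -0.319, 0.2787]
tcp_rot: [-0.006, 0.999, 0.009, -0.042]
ft_force: [-0.4, 0.2, -1.0]
opening: 0.0938
```

```bash
python3 -c "
from h import *
plan((.4363,-.316,.048),0.9)
m=r.camera_model('wrist');im=r.grab_frame('wrist');cv2.imwrite('pics/w19.png',im)
np.savez('pics/w19.npz',**m)
rect('wrist',m,im,'yellow',.146,(200,20,340,260))
im=r.grab_frame('scene');cv2.imwrite('pics/s19.png',im[180:340,60:260].repeat(3,0).repeat(3,1))
"
```

```text
t 58.1 tcp [ 0.5175 -0.319   0.2787] xyaw -179.26 tilt [-0.0846  0.0169] shift cm [ 6.140e+00 -2.000e-02  2.367e+01] turn -0.15888705681652482 j6 -2.3 F [-0.4  0.2 -1. ] open 0.0938
yellow centre [ 436.8 -316.6] size 89.1 54.0 yaw 0.93
```

View pics/w19.png

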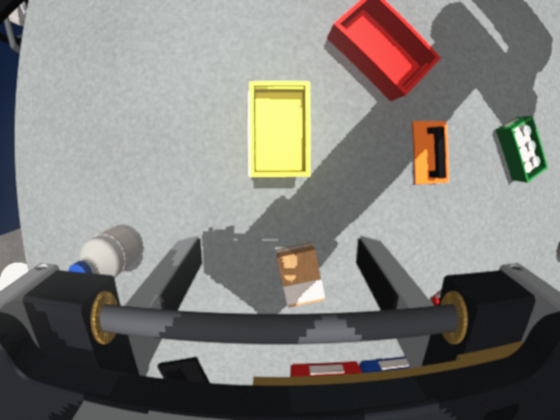

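View pics/s19.png

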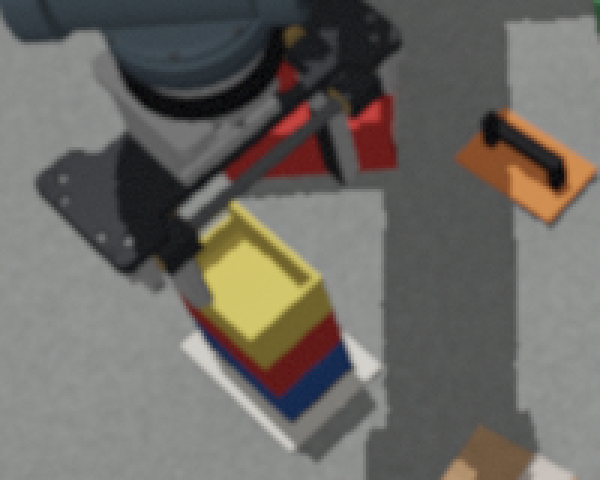

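```bash
python3 -c "
from h import *
m=dict(np.load('pics/w19.npz'));im=cv2.imread('pics/w19.png').astype(int)
sat=im[...,2]-im[...,0]
for row in (110,130,150):
  l=[c for c in range(235,325) if abs(sat[row,c+1]-sat[row,c-1])>40]; print(row,l)
for col in (265,280,295):
  print(col,[q for q in range(70,190) if abs(sat[q+1,col]-sat[q-1,col])>40])
print(sat[130,240:262])
print(np.round(toplane('wrist',m,[(248.5,130),(310.5,130),(280,82),(280,177.5)],.146)*1000,1))
im=r.grab_frame('side');cv2.imwrite('pics/d19.png',im[90:250,300:500].repeat(3,0).repeat(3,1))
"
```

```text
110 [249, 250, 251, 302, 305, 309, 310, 311]
130 [249, 250, 251, 302, 305, 309, 310, 311]
150 [249, 250, 251, 302, 305, 309, 310, 311]
265 [80, 81, 176, 177, 178]
280 [79, 80, 81, 89, 176, 177, 178]
295 [80, 81, 89, 176, 177]
[  7   8   8   9  10   9  10  15  14  22  67 107 116 126 118 124 125 115
 112 111 111 110]
[[ 438.5 -347.7  146. ]
 [ 437.7 -286.1  146. ]
 [ 389.4 -317.   146. ]
 [ 485.8 -315.9  146. ]]
```

View pics/d19.png

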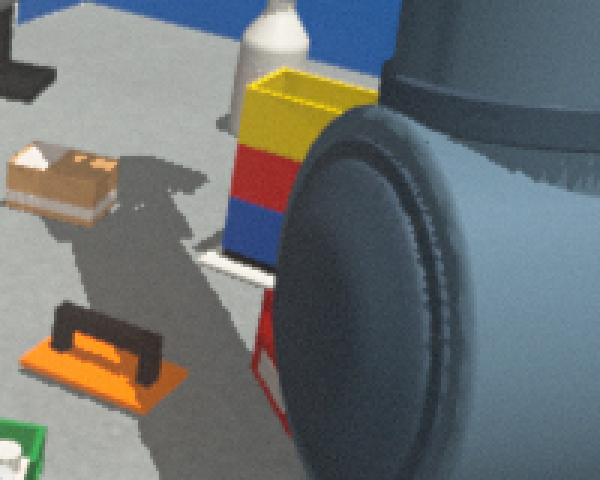

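>>> carry_out:
  fingers: [-1,-1,-1,-1,-1,-1,-1,-1,-1,-1]
  xyz:
    - [0,1,0]
    - [0,2,0]
    - [0,3,0]
    - [0,3,0.5]
    - [0,3,1]
    - [0,3,1]
    - [0,3,1.5]
    - [0,2.5,1.5]
    - [0,2,1]
    - [0,1,0.5]
  turn: [0,0,0,0,0,0,0,0,0,0]

```text
time: 59.25
ee_pos: [0.501, -0.0643, 0.2114]
tcp_rot: [-0.005, 0.999, 0.01, -0.042]
ft_force: [-0.3, -0.2, -0.4]
opening: 0.0939
```

>>> carry_out:
  fingers: [-1,-1,-1,-1,-1]
  xyz:
    - [0,0,0]
    - [0,0,0]
    - [0,0,0]
    - [0,0,0]
    - [0,0,0]
  turn: [0,0,-2,-2,0]

```text
time: 59.75
ee_pos: [0.5008, -0.0649, 0.2133]
tcp_rot: [-0.041, 0.998, 0.011, -0.041]
ft_force: [-0.3, -0.2, -0.7]
opening: 0.0943
```

```bash
python3 -c "
from h import *
plan((.524,-.077,.20),5.1)
m=r.camera_model('wrist');im=r.grab_frame('wrist');cv2.imwrite('pics/w20.png',im)
np.savez('pics/w20.npz',**m)
"
```

```text
t 59.75 tcp [ 0.5008 -0.0649  0.2133] xyaw -175.28 tilt [-0.0823  0.0177] shift cm [-2.31 -1.43  1.11] turn -0.38337126028363855 j6 -2.0 F [-0.3 -0.2 -0.7] open 0.0943
```

View pics/w20.png

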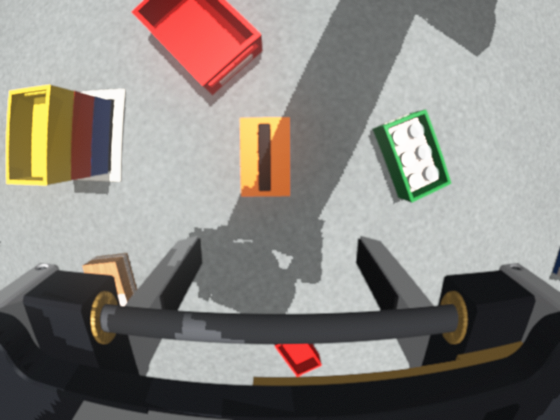

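```bash
cat >> h.py <<'E'
def lid(m,im,zp,zb,box):
    x0,y0,x1,y1=box
    h=cv2.cvtColor(im,cv2.COLOR_BGR2HSV)
    o=cv2.inRange(h,(4,120,60),(20,255,255)); d=cv2.inRange(h,(0,0,0),(180,255,75))
    for k,z,n in ((o,zp,'plate'),(d,zb,'bar')):
        z0=np.zeros_like(k); z0[y0:y1,x0:x1]=k[y0:y1,x0:x1]
        c=max(cv2.findContours(z0,cv2.RETR_EXTERNAL,cv2.CHAIN_APPROX_NONE)[0],key=cv2.contourArea)
        b=cv2.minAreaRect((toplane('wrist',m,c.reshape(-1,2),z)[:,:2]*1000).astype(np.float32))
        print(n,np.round(b[0],1),np.round(b[1],1),round(b[2],2), cv2.boundingRect(c))
E
python3 -c "
from h import *
m=dict(np.load('pics/w20.npz'));im=cv2.imread('pics/w20.png')
lid(m,im,.011,.045,(225,105,305,205))
"
```

```text
plate [451.2 -81.1] [96.2 58.8] 4.76 (241, 117, 49, 80)
bar [469.8 -79.3] [33.4 10. ] 4.4 (260, 159, 10, 31)
```

```bash
python3 -c "
from h import *
m=dict(np.load('pics/w20.npz'));im=cv2.imread('pics/w20.png')
h=cv2.cvtColor(im,cv2.COLOR_BGR2HSV);v=im[...,2].astype(int)
print(v[140,250:280],v[175,250:280]);print(v[112:205,265])
cv2.imwrite('pics/z20.png',cv2.resize(im[100:210,215:315],None,fx=5,fy=5))
"
```

```text
[253 253 253 253 253 254 254 241 169 108  99 101 101 101 102 101 102 102
  99 110 159 202 215 213 210 210 211 210 210 210] [253 253 253 253 253 252 247 228 169 102  73  70  69  70  70  69  71  68
  68  75 122 177 202 206 208 206 205 205 205 205]
[193 192 194 196 225 248 253 253 253 253 251 220 141 105 102 103 104 102
 103 103 103 103 103 101 104 102 103 102 101 102 101 100 101 100 100 100
  97  95  95  95  91  85  82  80  79  79  78  78  77  77  77  77  75  74
  75  73  73  73  73  73  72  71  70  69  69  68  68  67  66  66  64  64
  64  64  61  61  60  65  99 156 192 204 201 188 158 127 114 113 115 115
 116 115 113]
```

View pics/z20.png

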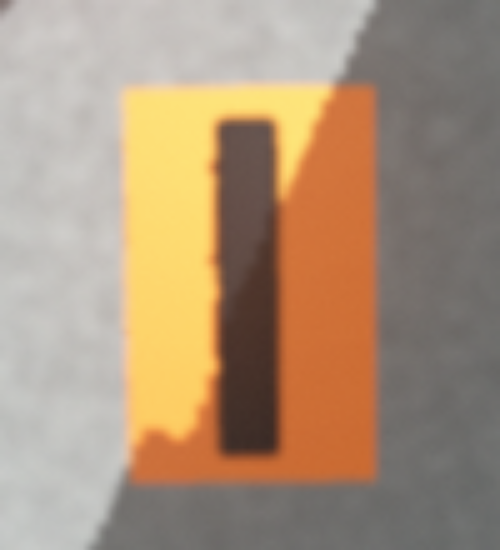

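```bash
python3 -c "
from h import *
m=dict(np.load('pics/w20.npz'))
print(np.round(toplane('wrist',m,[(264.2,157.3),(258.2,157),(270.2,157),(264.2,124),(264.2,190.5)],.045)*1000,1))
sm=r.camera_model('scene');im=cv2.imread('pics/s9.png')
plan((.453,-.082,.12),5)
"
```

```text
[[451.3 -81.   45. ]
 [451.5 -87.7  45. ]
 [450.5 -74.5  45. ]
 [414.5 -84.   45. ]
 [488.1 -78.2  45. ]]
t 59.8 tcp [ 0.5009 -0.0649  0.2133] xyaw -175.32 tilt [-0.0821  0.0176] shift cm [ 4.15 -1.55  9.66] turn -0.31669726365021234 j6 -2.0 F [ 0.2  0.7 -0.2] open 0.0941
```

>>> carry_out:
  fingers: [-1,-1,-1,-1,-1,-1,-1,-1,-1,-1]
  xyz:
    - [0.5,-0.3,0.5]
    - [1,-0.4,1]
    - [1,-0.4,1.5]
    - [1,-0.4,1.5]
    - [0.7,0,1.5]
    - [0,0,1.5]
    - [0,0,1]
    - [0,0,0.5]
    - [0,0,0]
    - [0,0,0]
  turn: [0,0,0,0,0,0,0,0,0,0]

```text
time: 60.8
ee_pos: [0.4505, -0.0869, 0.124]
tcp_rot: [-0.036, 0.999, 0.009, -0.039]
ft_force: [-0.2, 0.4, 0.3]
opening: 0.094
```

```bash
python3 -c "
from h import *
plan((.4515,-.081,.08),4.6)
m=r.camera_model('wrist');im=r.grab_frame('wrist');cv2.imwrite('pics/w21.png',im)
np.savez('pics/w21.npz',**m)
"
```

```text
t 60.8 tcp [ 0.4505 -0.0869  0.124 ] xyaw -175.86 tilt [-0.0793  0.0156] shift cm [-0.48  0.49  4.39] turn -0.46224449827934677 j6 -2.06 F [-0.2  0.4  0.3] open 0.094
```

View pics/w21.png

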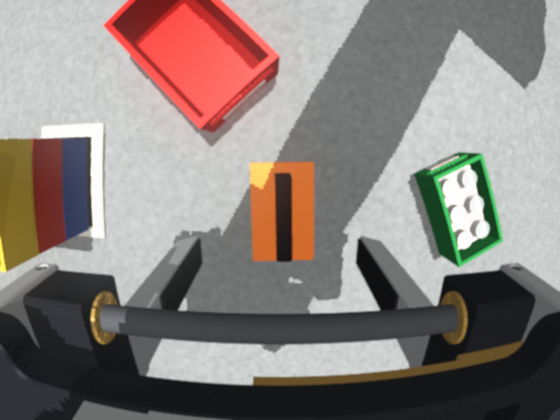

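>>> carry_out:
  fingers: [-1,-1,-1,-1,-1,-1,-1,-1,-1]
  xyz:
    - [-0.4,0.4,0]
    - [-0.1,0.1,0.5]
    - [0,0,0.8]
    - [0,0,0.8]
    - [0,0,0.8]
    - [0,0,0.8]
    - [0,0,0.5]
    - [0,0,0]
    - [0,0,0]
  turn: [-0.4,0,0,0,0,0,0,0,0]

```text
time: 61.75
ee_pos: [0.4527, -0.0803, 0.0787]
tcp_rot: [-0.04, 0.998, 0.009, -0.039]
ft_force: [-0.7, 0.5, 1.0]
opening: 0.0937
```

```bash
python3 -c "
from h import *
plan((.4515,-.081,.046),4.6)
m=r.camera_model('wrist');im=r.grab_frame('wrist');cv2.imwrite('pics/w22.png',im)
np.savez('pics/w22.npz',**m)
"
```

```text
t 61.75 tcp [ 0.4527 -0.0803  0.0787] xyaw -175.39 tilt [-0.0783  0.0151] shift cm [-0.13 -0.13  3.27] turn 0.011736741952972807 j6 -2.05 F [-0.7  0.5  1. ] open 0.0937
```

View pics/w22.png

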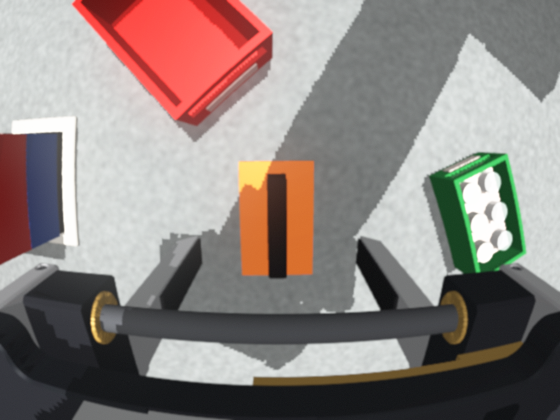

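>>> carry_out:
  fingers: [-1,-1,-1,-1,-1,-1,-1,-1]
  xyz:
    - [-0.1,-0.1,0.4]
    - [0,0,0.7]
    - [0,0,0.7]
    - [0,0,0.7]
    - [0,0,0.4]
    - [0,0,0.2]
    - [0,0,0]
    - [0,0,0]
  turn: [0,0,0,0,0,0,0,0]

```text
time: 62.6
ee_pos: [0.4516, -0.081, 0.0454]
tcp_rot: [-0.04, 0.998, 0.009, -0.038]
ft_force: [0.8, -0.6, -0.2]
opening: 0.0939
```

```bash
python3 -c "
from h import *
plan((.4515,-.081,.046),4.6)
m=r.camera_model('wrist');im=r.grab_frame('wrist');cv2.imwrite('pics/w23.png',im)
np.savez('pics/w23.npz',**m)
"
```

```text
t 62.6 tcp [ 0.4516 -0.081   0.0454] xyaw -175.39 tilt [-0.0774  0.0147] shift cm [ 0.01  0.   -0.06] turn 0.006264974793452893 j6 -2.05 F [ 0.8 -0.6 -0.2] open 0.0939
```

View pics/w23.png

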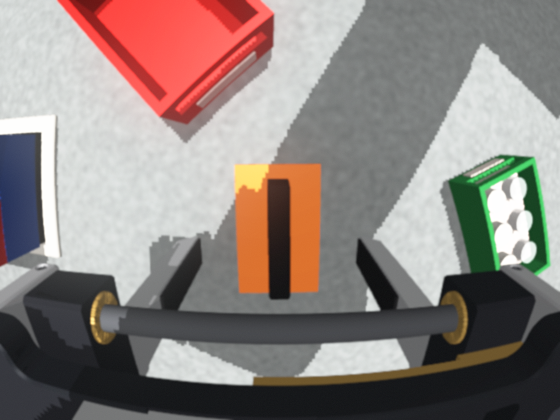

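>>> carry_out:
  fingers: [1,1,1,1,1,1,1,1,1,1]
  xyz:
    - [0,0,0]
    - [0,0,0]
    - [0,0,0]
    - [0,0,0]
    - [0,0,0]
    - [0,0,0]
    - [0,0,0]
    - [0,0,0]
    - [0,0,0]
    - [0,0,0]
  turn: [0,0,0,0,0,0,0,0,0,0]
  squeeze: 20

```text
time: 63.65
ee_pos: [0.4523, -0.0813, 0.0463]
tcp_rot: [-0.04, 0.998, 0.008, -0.037]
ft_force: [-0.3, -0.5, 0.3]
opening: 0.0176
```

>>> carry_out:
  fingers: [1,1,1,1,1]
  xyz:
    - [0,0,0]
    - [0,0,0]
    - [0,0,0]
    - [0,0,0]
    - [0,0,0]
  turn: [0,0,0,0,0]

```text
time: 64.15
ee_pos: [0.4523, -0.0813, 0.0463]
tcp_rot: [-0.04, 0.998, 0.008, -0.037]
ft_force: [0.7, 0.6, 0.3]
opening: 0.0004
```

```bash
python3 -c "
from h import *
plan((.4515,-.081,.046),4.6)
m=r.camera_model('wrist');im=r.grab_frame('wrist');cv2.imwrite('pics/w24.png',im)
np.savez('pics/w24.npz',**m)
"
```

```text
t 64.15 tcp [ 0.4523 -0.0813  0.0463] xyaw -175.4 tilt [-0.0755  0.0139] shift cm [0.08 0.03 0.04] turn 0.004618599041975813 j6 -2.05 F [0.7 0.6 0.3] open 0.0004
```

View pics/w24.png

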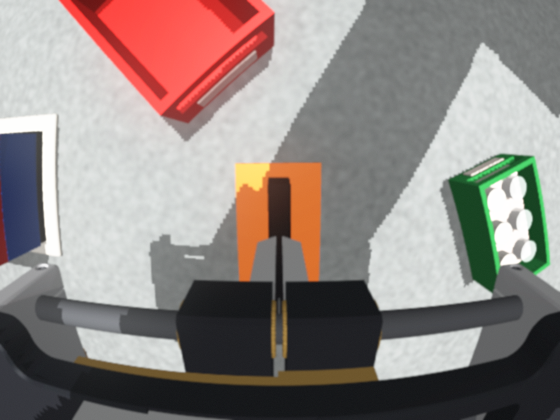

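```bash
python3 -c "
from h import *
im=r.grab_frame('side');cv2.imwrite('pics/d25.png',im[110:260,250:450].repeat(4,0).repeat(4,1))
im=r.grab_frame('scene');cv2.imwrite('pics/s25.png',im[150:300,160:360].repeat(4,0).repeat(4,1))
s=r.sense();print(s)
for n in('side','scene'):
  Q=R.from_quat(s['tcp_rot']).as_matrix();print(n,project(n,r.camera_model(n),[s['ee_pos'],s['ee_pos']+Q[:,2]*.025]))
"
```

```text
{'time': 64.3, 'joint_pos': array([-0.41399533,  0.05511976,  2.08018893, -0.02001272,  1.08112694,
       -2.05433237]), 'joint_velocities': array([ 7.29908486e-04,  2.61798160e-05, -1.64068633e-03, -2.29842871e-04,
        4.90082073e-04,  2.09376902e-04]), 'joint_torque': array([ 1.04668066e-03, -2.81246656e+01, -2.58296156e+01, -7.59435352e-02,
        2.30388623e-01,  2.67702730e-03]), 'ee_pos': array([ 0.45234208, -0.08129909,  0.04633428]), 'tcp_rot': array([-0.03976756,  0.99847092,  0.00843906, -0.03745859]), 'ft_force': array([-0.82505047, -0.08597986,  0.04208638]), 'ft_torque': array([ 0.05926778,  0.00760037, -0.04258624]), 'opening': 0.00022987359664781255}
side [[335.04071989 195.51489811]
 [334.52935047 206.63307374]]
scene [[234.01271686 225.3723895 ]
 [234.38252275 230.74119244]]
```

View pics/d25.png

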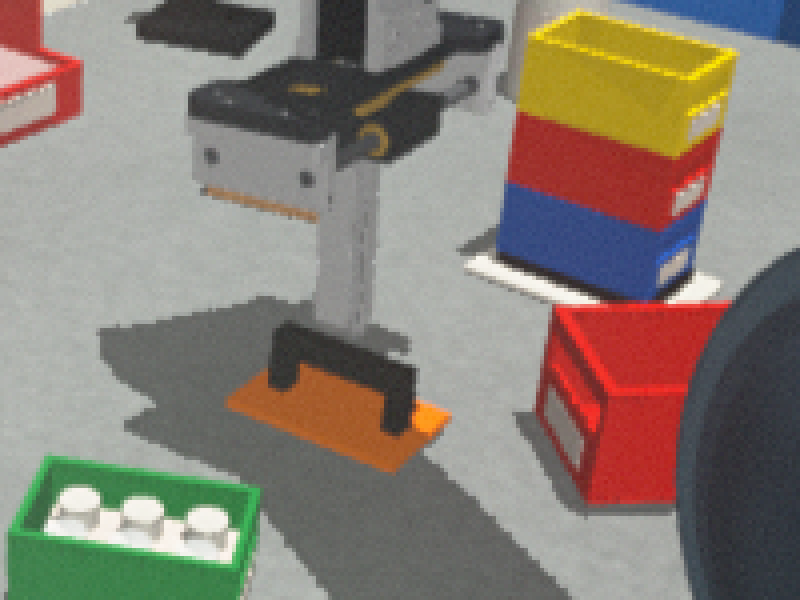

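View pics/s25.png

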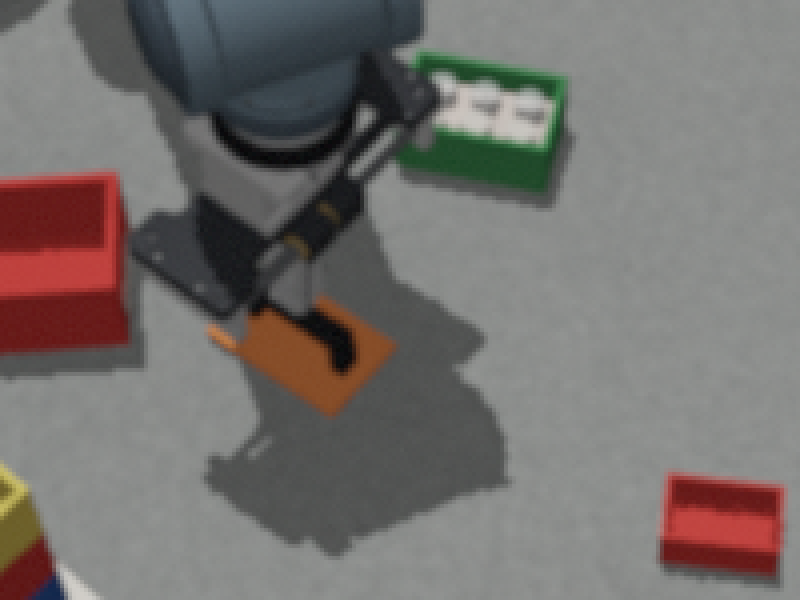

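```bash
python3 -c "
from rig import r
print(r.tip_extent)"
```

```text
0.025
```

```bash
python3 -c "
from h import *
a=(336,194);b=(235.5,228)
o1,d1=rays('side',r.camera_model('side'),[a]);o2,d2=rays('scene',r.camera_model('scene'),[b])
A=np.c_[d1[0],-d2[0]];t=np.linalg.lstsq(A,o2-o1,rcond=None)[0];p=o1+d1[0]*t[0];q=o2+d2[0]*t[1];print(p,q)
# reprojection of grip points of known height: previous grasp image w14? 
cv2.imwrite('pics/d26.png',cv2.resize(r.grab_frame('side')[140:230,290:390],None,fx=7,fy=6,interpolation=cv2.INTER_CUBIC))
"
```

```text
[ 0.45442384 -0.08753886  0.04638677] [ 0.4594563  -0.08370423  0.04535279]
```

View pics/d26.png

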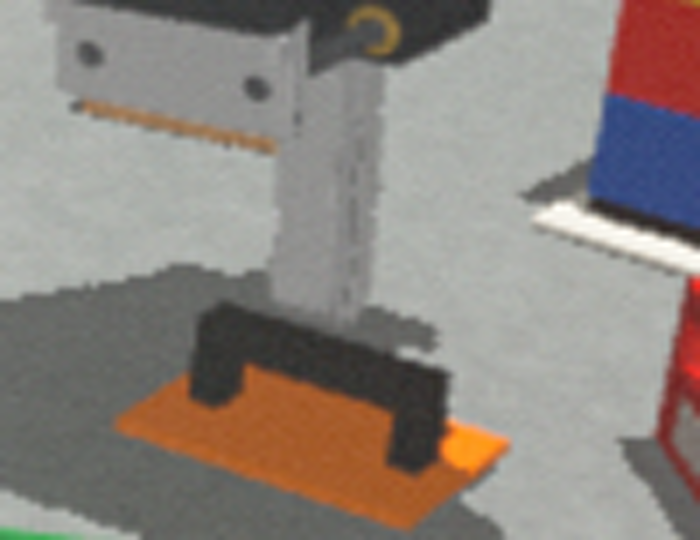

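>>> carry_out:
  fingers: [-1,-1,-1,-1,-1,-1,-1,-1,-1,-1]
  xyz:
    - [0,0,-0.3]
    - [0,0,0]
    - [0,0,0]
    - [0,0,0]
    - [0,0,0]
    - [0,0,0]
    - [0,0,0]
    - [0,0,0]
    - [0,0,0]
    - [0,0,0]
  turn: [0,0,0,0,0,0,0,0,0,0]

```text
time: 65.35
ee_pos: [0.4526, -0.0813, 0.0496]
tcp_rot: [-0.04, 0.998, 0.008, -0.037]
ft_force: [-0.6, -0.3, -1.0]
opening: 0.077
```

>>> carry_out:
  fingers: [-1,-1,-1,-1,-1,-1]
  xyz:
    - [0,0,0]
    - [0,0,0.5]
    - [0,0,0.5]
    - [0,0,0.4]
    - [0,0,0]
    - [0,0,0]
  turn: [0,0,0,0,0,0]

```text
time: 65.95
ee_pos: [0.451, -0.081, 0.0339]
tcp_rot: [-0.04, 0.998, 0.009, -0.038]
ft_force: [0.3, -0.3, -0.3]
opening: 0.0939
```

```bash
python3 -c "
from h import *
plan((.4515,-.081,.024),4.6)
cv2.imwrite('pics/d27.png',cv2.resize(r.grab_frame('side')[140:230,290:390],None,fx=7,fy=6,interpolation=cv2.INTER_CUBIC))
"
```

```text
t 65.95 tcp [ 0.451  -0.081   0.0339] xyaw -175.39 tilt [-0.0765  0.0143] shift cm [-0.12 -0.03  0.98] turn 0.0061507395610078675 j6 -2.05 F [ 0.3 -0.3 -0.3] open 0.0939
```

View pics/d27.png

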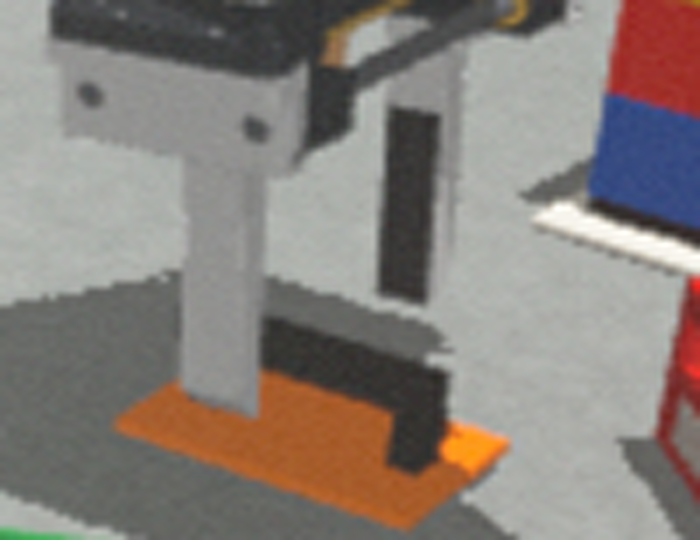

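```bash
python3 -c "
from h import *
m=r.camera_model('side')
for p,yy in (((290+222/7,140+412/6),-.030),((290+403/7,140+303/6),-.128)):
  o,d=rays('side',m,[p]);t=(yy-o[1])/d[0,1];print(p,o+d[0]*t)
"
```

```text
(321.7142857142857, 208.66666666666669) [ 0.44640889 -0.03        0.04113643]
(347.57142857142856, 190.5) [ 0.45293064 -0.128       0.03863913]
```

>>> carry_out:
  fingers: [-1,-1,-1,-1,-1]
  xyz:
    - [-0.1,0,0.4]
    - [0,0,0.4]
    - [0,0,0.3]
    - [0,0,0]
    - [0,0,0]
  turn: [0,0,0,0,0]

```text
time: 66.5
ee_pos: [0.4513, -0.0808, 0.022]
tcp_rot: [-0.04, 0.998, 0.009, -0.038]
ft_force: [0.5, 0.5, 0.9]
opening: 0.0939
```

```bash
python3 -c "
from h import *
plan((.4515,-.081,.02),4.6)
cv2.imwrite('pics/d28.png',cv2.resize(r.grab_frame('side')[140:230,290:390],None,fx=7,fy=6,interpolation=cv2.INTER_CUBIC))
"
```

```text
t 66.5 tcp [ 0.4513 -0.0808  0.022 ] xyaw -175.39 tilt [-0.0762  0.0142] shift cm [-0.03 -0.03  0.2 ] turn 0.007308255407508568 j6 -2.05 F [0.5 0.5 0.9] open 0.0939
```

View pics/d28.png

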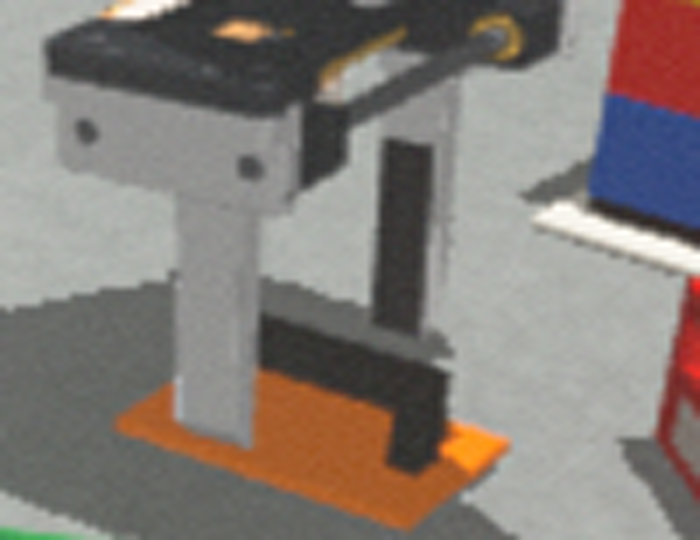

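```bash
python3 -c "
from h import *
m=r.camera_model('side')
for p,yy in (((290+215/7,140+441/6),-.030),((290+398/7,140+334/6),-.128)):
  o,d=rays('side',m,[p]);t=(yy-o[1])/d[0,1];print(p,o+d[0]*t)
"
```

```text
(320.7142857142857, 213.5) [ 0.44766669 -0.03        0.02966432]
(346.85714285714283, 195.66666666666666) [ 0.45306983 -0.128       0.02625165]
```

>>> carry_out:
  fingers: [-1,-1,1,1,1,1,1,1,1,1]
  xyz:
    - [0,0,0.3]
    - [0,0,0.2]
    - [0,0,0]
    - [0,0,0]
    - [0,0,0]
    - [0,0,0]
    - [0,0,0]
    - [0,0,0]
    - [0,0,0]
    - [0,0,0]
  turn: [0,0,0,0,0,0,0,0,0,0]
  squeeze: 20

```text
time: 67.55
ee_pos: [0.4513, -0.0808, 0.0171]
tcp_rot: [-0.04, 0.998, 0.008, -0.037]
ft_force: [-0.3, -0.0, -0.3]
opening: 0.0333
```

>>> carry_out:
  fingers: [1,1,1,1,1,1]
  xyz:
    - [0,0,0]
    - [0,0,0]
    - [0,0,0]
    - [0,0,0]
    - [0,0,0]
    - [0,0,0]
  turn: [0,0,0,0,0,0]

```text
time: 68.15
ee_pos: [0.4514, -0.0809, 0.0172]
tcp_rot: [-0.04, 0.998, 0.008, -0.037]
ft_force: [-0.1, -0.0, 0.8]
opening: 0.0136
```

```bash
python3 -c "
from h import *
plan((.4515,-.081,.02),4.6)
cv2.imwrite('pics/d29.png',cv2.resize(r.grab_frame('side')[140:230,290:390],None,fx=7,fy=6,interpolation=cv2.INTER_CUBIC))
"
```

```text
t 68.15 tcp [ 0.4514 -0.0809  0.0172] xyaw -175.39 tilt [-0.075   0.0136] shift cm [ 0.01 -0.01 -0.28] turn 0.009883024729333556 j6 -2.05 F [-0.1 -0.   0.8] open 0.0136
```

View pics/d29.png

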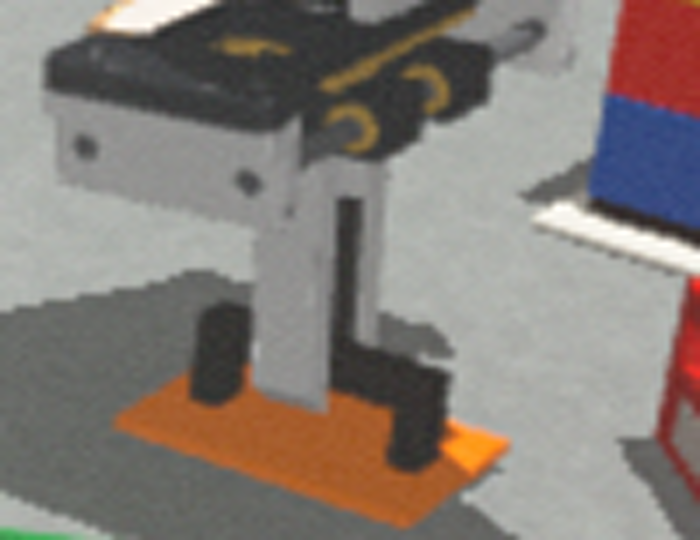

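>>> carry_out:
  fingers: [1,1,1,1,1,1,1,1,1,1]
  xyz:
    - [0,0,-0.3]
    - [0,0,-0.8]
    - [0,0,-1.2]
    - [0,0,-1.6]
    - [0,0,-2]
    - [0,0,-2]
    - [0,0,-2]
    - [0,0,-1.5]
    - [0,0,-1]
    - [0,0,0]
  turn: [0,0,0,0,0,0,0,0,0,0]

```text
time: 69.2
ee_pos: [0.4617, -0.0827, 0.1525]
tcp_rot: [-0.04, 0.999, 0.007, -0.035]
ft_force: [0.0, -0.2, -0.4]
opening: 0.014
```

```bash
python3 -c "
from h import *
plan((.507,-.316,.23),.9)
cv2.imwrite('pics/d30.png',r.grab_frame('side'))
"
```

```text
t 69.2 tcp [ 0.4617 -0.0827  0.1525] xyaw -175.39 tilt [-0.0709  0.012 ] shift cm [ -2.09 -23.47  -8.33] turn 3.7080663252866657 j6 -2.05 F [ 0.  -0.2 -0.4] open 0.014
```

View pics/d30.png

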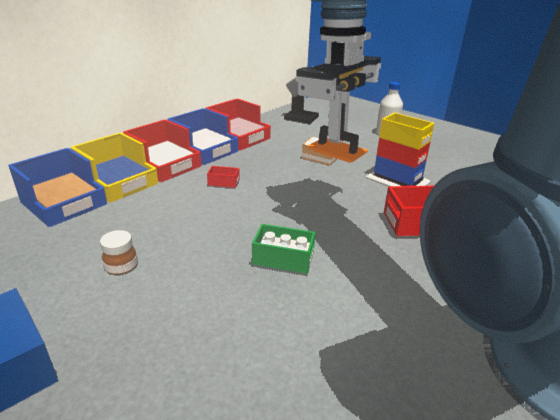

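>>> carry_out:
  fingers: [1,1,1,1,1,1,1,1,1,1]
  xyz:
    - [0,0,-0.8]
    - [0,0,-1.5]
    - [0,0,-2]
    - [0,0,-2]
    - [0,0,-1.2]
    - [0,0,-0.5]
    - [0,0,0]
    - [0,0,0]
    - [0,0,0]
    - [0,0,0]
  turn: [0,0,0,0,0,0,0,1.8,1.9,0]

```text
time: 70.25
ee_pos: [0.4624, -0.0816, 0.2269]
tcp_rot: [-0.006, 0.999, 0.01, -0.044]
ft_force: [0.1, 0.1, -0.3]
opening: 0.0139
```

```bash
python3 -c "
from h import *
plan((.507,-.316,.23),.9)
"
```

```text
t 70.25 tcp [ 0.4624 -0.0816  0.2269] xyaw -179.21 tilt [-0.0882  0.0196] shift cm [ -4.09 -23.48  -1.16] turn -0.10999316564146966 j6 -1.99 F [ 0.1  0.1 -0.3] open 0.0139
```

>>> carry_out:
  fingers: [1,1,1,1,1,1,1,1,1,1]
  xyz:
    - [0,-0.7,0]
    - [0,-1.2,0]
    - [0,-1.5,0]
    - [0,-1.5,0]
    - [0,-1.5,0]
    - [0,-1.5,0]
    - [0,-1.5,0]
    - [0,-1.2,0]
    - [0,-0.7,0]
    - [0,0,0]
  turn: [0,0,0,0,0,0,0,0,0,0]

```text
time: 71.25
ee_pos: [0.4626, -0.2064, 0.2221]
tcp_rot: [-0.006, 0.999, 0.011, -0.046]
ft_force: [0.5, 0.1, -0.4]
opening: 0.0142
```

```bash
python3 -c "
from h import *
plan((.507,-.316,.23),.9)
"
```

```text
t 71.25 tcp [ 0.4626 -0.2064  0.2221] xyaw -179.26 tilt [-0.0914  0.0208] shift cm [ -4.21 -10.98  -1.42] turn -0.1583016451390904 j6 -2.2 F [ 0.5  0.1 -0.4] open 0.0142
```

>>> carry_out:
  fingers: [1,1,1,1,1,1,1,1,1,1]
  xyz:
    - [-0.3,-0.7,0]
    - [-0.5,-1.2,0]
    - [-0.6,-1.5,0]
    - [-0.6,-1.5,0]
    - [-0.6,-1.5,0]
    - [-0.5,-1.5,0]
    - [-0.5,-1.2,0]
    - [-0.3,-1,0]
    - [0,-0.6,0]
    - [0,0,0]
  turn: [0,0,0,0,0,0,0,0,0,0]

```text
time: 72.25
ee_pos: [0.5074, -0.3191, 0.2151]
tcp_rot: [-0.009, 0.999, 0.011, -0.045]
ft_force: [0.4, 0.2, -0.9]
opening: 0.0136
```

```bash
python3 -c "
from h import *
plan((.507,-.316,.23),.9)
m=r.camera_model('wrist');im=r.grab_frame('wrist');cv2.imwrite('pics/w31.png',im)
np.savez('pics/w31.npz',**m)
"
```

```text
t 72.25 tcp [ 0.5074 -0.3191  0.2151] xyaw -178.96 tilt [-0.0909  0.0206] shift cm [ 0.17  0.34 -1.47] turn 0.1361878231240894 j6 -2.31 F [ 0.4  0.2 -0.9] open 0.0136
```

View pics/w31.png

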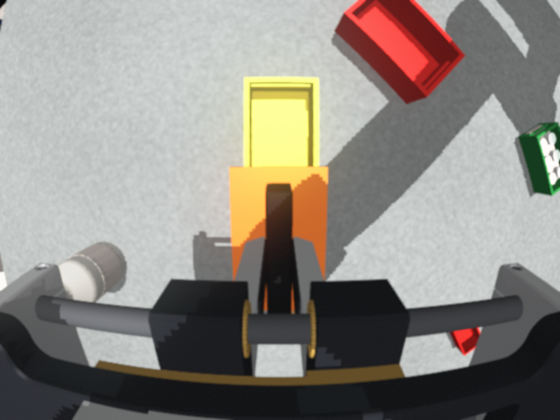

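```bash
python3 -c "
from h import *
m=dict(np.load('pics/w31.npz'));im=cv2.imread('pics/w31.png');a=im.astype(int);s=a[...,2]-a[...,0]
def ed(v,lo,hi): 
  g=np.abs(np.gradient(v.astype(float)));return [(i,int(g[i])) for i in range(lo,hi) if g[i]>25]
for row in (120,150): print('Y',row,ed(s[row],235,330))
for row in (190,215): print('L',row,ed(s[row],220,340))
print('Yfar',ed(s[:,270],65,95),ed(s[:,295],65,95)); 
b=a[...,1]-a[...,2]
print('Lfar',ed(b[:,250],150,180),ed(b[:,280],150,180),ed(b[:,305],150,180))
"
```

```text
Y 120 [(243, 33), (318, 27), (319, 35)]
Y 150 [(318, 25), (319, 33)]
L 190 [(228, 31), (229, 46), (230, 37), (266, 47), (267, 29), (290, 32), (291, 44), (292, 27), (326, 33), (327, 53), (328, 41)]
L 215 [(229, 39), (230, 50), (231, 35), (265, 40), (266, 60), (267, 25), (291, 35), (292, 46), (293, 29), (325, 26), (326, 55), (327, 52)]
Yfar [(76, 34)] [(76, 33), (77, 26)]
Lfar [] [] []
```

```bash
python3 -c "
from h import *
m=dict(np.load('pics/w31.npz'));im=cv2.imread('pics/w31.png');a=im.astype(int)
for c in (250,270,300,315): print(c,a[160:174,c].tolist())
f=lambda p,z:np.round(toplane('wrist',m,p,z)[:,:2]*1000,1).tolist()
print('Y',f([(243.2,120),(319,120),(280,76.3)],.146))
print('L',f([(229.2,190),(327.2,190),(230,215),(326.4,215),(280,167)],.209))
print('bar',f([(266.3,190),(291,190),(266,215),(292,215),(279,184)],.243))
"
```

```text
250 [[73, 180, 199], [71, 178, 198], [73, 179, 199], [72, 178, 198], [70, 176, 197], [71, 173, 206], [81, 183, 237], [99, 208, 253], [105, 219, 254], [106, 220, 254], [106, 220, 254], [105, 219, 254], [104, 219, 254], [104, 219, 254]]
270 [[144, 254, 254], [143, 254, 254], [144, 254, 254], [143, 254, 254], [140, 254, 254], [127, 252, 253], [109, 239, 252], [103, 225, 253], [105, 224, 254], [105, 224, 254], [105, 223, 254], [103, 222, 254], [103, 222, 254], [103, 222, 254]]
300 [[142, 254, 254], [142, 254, 254], [142, 254, 254], [142, 254, 254], [139, 254, 254], [128, 253, 253], [107, 239, 252], [103, 225, 253], [105, 224, 254], [103, 221, 254], [103, 221, 254], [102, 221, 254], [102, 221, 254], [102, 220, 254]]
315 [[136, 255, 255], [136, 255, 255], [137, 255, 255], [139, 255, 255], [139, 255, 255], [127, 254, 254], [107, 240, 252], [101, 223, 253], [102, 219, 254], [103, 219, 254], [103, 218, 254], [102, 218, 254], [100, 214, 254], [88, 193, 252]]
Y [[424.2, -347.5], [423.0, -286.8], [387.7, -318.7]]
L [[473.7, -350.2], [472.8, -289.7], [489.3, -349.8], [488.6, -289.6], [459.2, -319.2]]
bar [[469.6, -326.9], [469.5, -314.3], [482.5, -326.9], [482.4, -313.5], [466.5, -320.5]]
```

>>> carry_out:
  fingers: [1,1,1,1,1,1,1,1,1,1]
  xyz:
    - [0.6,0,-0.1]
    - [1,0.1,0]
    - [1.2,0.1,0]
    - [1.2,0.1,0]
    - [1.2,0,0]
    - [1,0,0]
    - [0.6,0,0.2]
    - [0.3,0,0.4]
    - [0,0,0]
    - [0,0,0]
  turn: [0,0,0,0,0,0,0,0,0,0]

```text
time: 73.3
ee_pos: [0.4286, -0.315, 0.2176]
tcp_rot: [-0.009, 0.999, 0.01, -0.045]
ft_force: [0.4, -0.1, -1.3]
opening: 0.0139
```

```bash
python3 -c "
from h import *
plan((.4357,-.3162,.175),.9)
m=r.camera_model('wrist');im=r.grab_frame('wrist');cv2.imwrite('pics/w32.png',im)
np.savez('pics/w32.npz',**m)
"
```

```text
t 73.3 tcp [ 0.4286 -0.315   0.2176] xyaw -178.94 tilt [-0.0903  0.0201] shift cm [-1.09 -0.22  4.17] turn 0.16485194897188649 j6 -2.4 F [ 0.4 -0.1 -1.3] open 0.0139
```

View pics/w32.png

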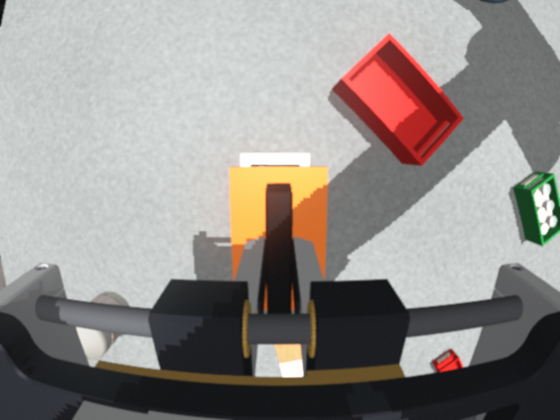

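>>> carry_out:
  fingers: [1,1,1,1,1,1,1,1,1,1]
  xyz:
    - [-0.5,-0.2,0.3]
    - [-0.5,0,0.5]
    - [0,0,0.6]
    - [0,0,0.6]
    - [0,0,0.6]
    - [0,0,0.6]
    - [0,0,0.5]
    - [0,0,0.3]
    - [0,0,0]
    - [0,0,0]
  turn: [0,0,0,0,0,0,0,0,0,0]

```text
time: 74.35
ee_pos: [0.436, -0.3154, 0.1716]
tcp_rot: [-0.009, 0.999, 0.011, -0.046]
ft_force: [-0.0, -0.5, -1.2]
opening: 0.0137
```

```bash
python3 -c "
from h import *
plan((.4357,-.3162,.157),.9)
im=r.grab_frame('scene');cv2.imwrite('pics/s33.png',im[170:330,60:260].repeat(3,0).repeat(3,1))
im=r.grab_frame('side');cv2.imwrite('pics/d33.png',im[80:240,320:520].repeat(3,0).repeat(3,1))
"
```

```text
t 74.35 tcp [ 0.436  -0.3154  0.1716] xyaw -178.85 tilt [-0.0921  0.022 ] shift cm [-0.1  -0.11  1.45] turn 0.2525634867968165 j6 -2.38 F [-0.  -0.5 -1.2] open 0.0137
```

View pics/s33.png

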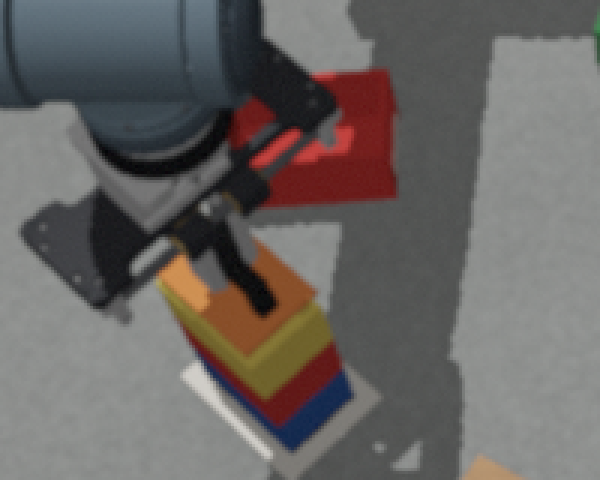

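View pics/d33.png

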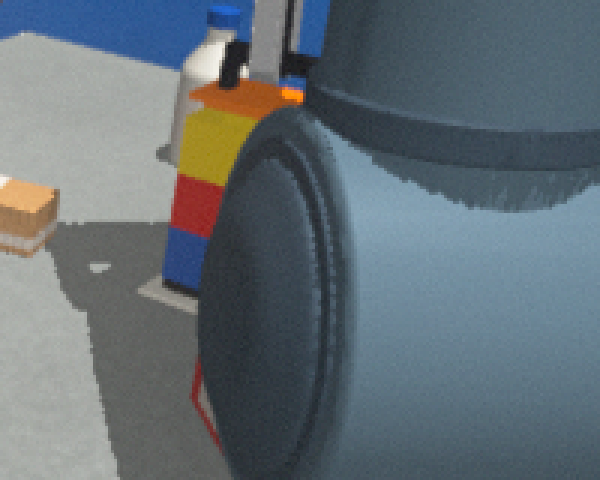

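Aligned. I'll go down the last 14 mm in small steps.

>>> carry_out:
  fingers: [1,1,1,1,1,1,1,1]
  xyz:
    - [-0.1,-0.1,0.3]
    - [0,0,0.3]
    - [0,0,0.3]
    - [0,0,0.2]
    - [0,0,0.2]
    - [0,0,0]
    - [0,0,0]
    - [0,0,0]
  turn: [0,0,0,0,0,0,0,0]

```text
time: 75.25
ee_pos: [0.4362, -0.3166, 0.1582]
tcp_rot: [-0.01, 0.999, 0.011, -0.045]
ft_force: [-0.3, -0.7, -1.3]
opening: 0.0135
```

```bash
python3 -c "
from h import *
plan((.4357,-.3162,.157),.9)
"
```

```text
t 75.25 tcp [ 0.4362 -0.3166  0.1582] xyaw -178.85 tilt [-0.091   0.0208] shift cm [0.04 0.04 0.12] turn 0.2535757929246074 j6 -2.38 F [-0.3 -0.7 -1.3] open 0.0135
```

>>> carry_out:
  fingers: [1,1,1,1,1]
  xyz:
    - [0,0,0.2]
    - [0,0,0.2]
    - [0,0,0.2]
    - [0,0,0.1]
    - [0,0,0]
  turn: [0,0,0,0,0]

```text
time: 75.75
ee_pos: [0.4375, -0.319, 0.1575]
tcp_rot: [-0.01, 0.999, 0.008, -0.043]
ft_force: [-0.1, -0.1, -1.1]
opening: 0.0137
```

```bash
python3 -c "
from h import *
plan((.4357,-.3162,.157),.9)
im=r.grab_frame('scene');cv2.imwrite('pics/s34.png',im[170:330,60:260].repeat(3,0).repeat(3,1))
im=r.grab_frame('wrist');cv2.imwrite('pics/w34.png',im)
"
```

```text
t 75.75 tcp [ 0.4375 -0.319   0.1575] xyaw -178.86 tilt [-0.0867  0.0146] shift cm [0.17 0.28 0.07] turn 0.23768869545619964 j6 -2.38 F [-0.1 -0.1 -1.1] open 0.0137
```

View pics/s34.png

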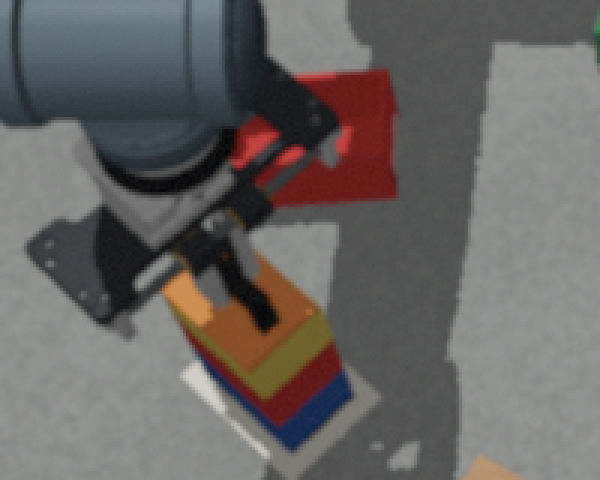

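View pics/w34.png

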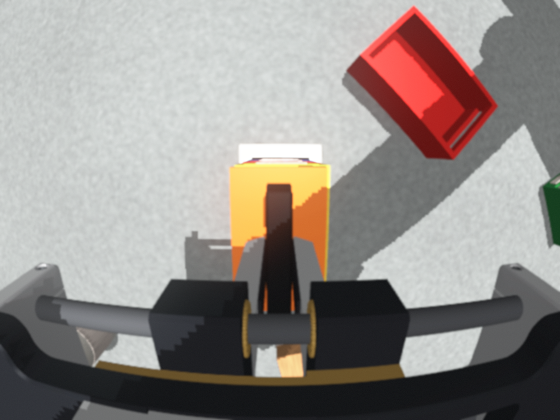

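>>> carry_out:
  fingers: [1,1,1,1,1]
  xyz:
    - [0.1,0.2,0]
    - [0,0,0]
    - [0,0,0.1]
    - [0,0,0]
    - [0,0,0]
  turn: [0,0,0,0,0]

```text
time: 76.35
ee_pos: [0.4365, -0.3172, 0.1572]
tcp_rot: [-0.01, 0.999, 0.007, -0.043]
ft_force: [-0.4, -0.1, 0.6]
opening: 0.0136
```

```bash
python3 -c "
from h import *
plan((.4357,-.3162,.157),.9)
im=r.grab_frame('wrist');cv2.imwrite('pics/w35.png',cv2.resize(im[130:270,210:350],None,fx=4,fy=4))
"
```

```text
t 76.35 tcp [ 0.4365 -0.3172  0.1572] xyaw -178.86 tilt [-0.0863  0.0136] shift cm [0.08 0.1  0.03] turn 0.23634464977033076 j6 -2.38 F [-0.4 -0.1  0.6] open 0.0136
```

View pics/w35.png

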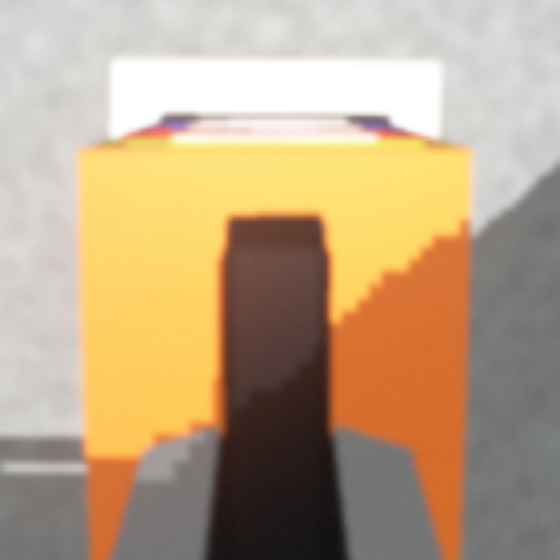

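Centred. Release.

>>> carry_out:
  fingers: [0.7,0.5,0.2,-0.2,-0.6,-1,-1,-1,-1,-1]
  xyz:
    - [0,0,0]
    - [0,0,0]
    - [0,0,0]
    - [0,0,0]
    - [0,0,0]
    - [0,0,0]
    - [0,0,0]
    - [0,0,0]
    - [0,0,0]
    - [0,0,0]
  turn: [0,0,0,0,0,0,0,0,0,0]

```text
time: 77.4
ee_pos: [0.436, -0.3166, 0.1558]
tcp_rot: [-0.01, 0.999, 0.008, -0.044]
ft_force: [0.8, 0.7, 0.4]
opening: 0.0826
```

>>> carry_out:
  fingers: [-1,-1,-1,-1,-1,-1,-1,-1]
  xyz:
    - [0,0,-0.3]
    - [0,0,-0.8]
    - [0,0,-1.2]
    - [0,0,-1.6]
    - [0,0,-2]
    - [0,0,-1.5]
    - [0,0,-0.5]
    - [0,0,0]
  turn: [0,0,0,0,0,0,0,0]

```text
time: 78.2
ee_pos: [0.4441, -0.3185, 0.2427]
tcp_rot: [-0.01, 0.999, 0.007, -0.042]
ft_force: [-0.8, -0.6, 0.6]
opening: 0.0941
```

>>> carry_out:
  fingers: [-1,-1,-1,-1,-1,-1,-1,-1,-1,-1]
  xyz:
    - [-0.8,0,0]
    - [-1.5,0,0]
    - [-1.5,0,0]
    - [-1.5,0,0]
    - [-1.5,0,0]
    - [-1,0,0]
    - [-0.5,0,0]
    - [0,0,0]
    - [0,0,0]
    - [0,0,0]
  turn: [0,0,0,0,0,0,0,0,0,0]

```text
time: 79.2
ee_pos: [0.529, -0.3142, 0.2269]
tcp_rot: [-0.009, 0.999, 0.011, -0.047]
ft_force: [-0.5, -0.5, -0.3]
opening: 0.0939
```

```bash
python3 -c "
from h import *
plan((.4357,-.3162,.157),.9)
m=r.camera_model('wrist');im=r.grab_frame('wrist');cv2.imwrite('pics/w36.png',im)
np.savez('pics/w36.npz',**m)
lid(m,im,.151,.185,(200,20,340,235))
im=r.grab_frame('scene');cv2.imwrite('pics/s36.png',im[170:330,60:260].repeat(3,0).repeat(3,1))
im=r.grab_frame('side');cv2.imwrite('pics/d36.png',im[80:240,320:520].repeat(3,0).repeat(3,1))
"
```

```text
t 79.2 tcp [ 0.529  -0.3142  0.2269] xyaw -178.87 tilt [-0.0945  0.0211] shift cm [ 8.63 -0.2   7.84] turn 0.23162911621795956 j6 -2.28 F [-0.5 -0.5 -0.3] open 0.0939
plate [ 435.2 -317.8] [91.7 17.4] 0.98 (264, 56, 22, 109)Traceback (most recent call last):
  File "<string>", line 6, in <module>
    lid(m,im,.151,.185,(200,20,340,235))
    ~~~^^^^^^^^^^^^^^^^^^^^^^^^^^^^^^^^^
  File "h.py", line 60, in lid
    c=max(cv2.findContours(z0,cv2.RETR_EXTERNAL,cv2.CHAIN_APPROX_NONE)[0],key=cv2.contourArea)
ValueError: max() iterable argument is empty
```

View pics/w36.png

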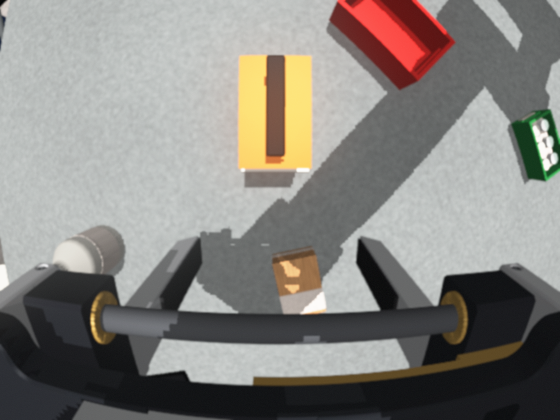

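```bash
python3 -c "
from h import *
m=dict(np.load('pics/w36.npz'));im=cv2.imread('pics/w36.png');a=im.astype(int)
h=cv2.cvtColor(im,cv2.COLOR_BGR2HSV)
print(h[110,232:244].tolist(),h[110,306:318].tolist());print(h[50:62,250].tolist(),h[160:178,250].tolist())
print(a[110,260:290,2].tolist())
f=lambda p,z:np.round(toplane('wrist',m,p,z)[:,:2]*1000,1).tolist()
print(f([(238.7,110),(311.7,110),(250,55.5),(250,167)],.151))
"
```

```text
[[13, 15, 199], [10, 15, 200], [12, 16, 201], [13, 15, 201], [13, 18, 201], [12, 42, 215], [16, 86, 241], [22, 121, 252], [23, 134, 253], [24, 136, 253], [24, 133, 253], [24, 134, 253]] [[24, 132, 253], [24, 131, 253], [24, 132, 253], [24, 132, 253], [23, 121, 252], [19, 89, 244], [15, 45, 220], [12, 16, 201], [11, 14, 198], [11, 14, 199], [15, 13, 200], [13, 11, 202]]
[[19, 10, 201], [17, 9, 201], [20, 8, 199], [15, 13, 201], [13, 47, 223], [18, 90, 245], [22, 122, 252], [23, 134, 253], [23, 135, 253], [23, 134, 253], [23, 133, 253], [23, 134, 253]] [[22, 144, 253], [22, 145, 253], [22, 145, 253], [22, 145, 253], [22, 146, 253], [21, 145, 253], [21, 145, 253], [20, 139, 252], [17, 110, 245], [13, 64, 218], [14, 32, 186], [14, 31, 163], [13, 36, 136], [11, 34, 126], [9, 32, 126], [11, 34, 126], [10, 31, 125], [10, 31, 125]]
[253, 253, 253, 254, 254, 244, 179, 124, 119, 122, 123, 124, 123, 124, 123, 124, 123, 123, 123, 123, 123, 123, 119, 121, 172, 241, 254, 254, 253, 253]
[[436.5, -347.2], [435.4, -287.1], [389.1, -339.1], [483.8, -337.1]]
```

>>> carry_out:
  fingers: [-1,-1,-1,-1,-1,-1,-1,-1,-1,-1]
  xyz:
    - [0,1,-0.5]
    - [0,2,-0.5]
    - [0,3,0]
    - [0,3,0]
    - [0,3,0]
    - [0,3,0]
    - [0,3,0]
    - [0,3,0]
    - [0,3,0]
    - [0,2,0]
  turn: [0,0,0,0,0,0,0,0,0,0]

```text
time: 80.25
ee_pos: [0.5227, -0.0362, 0.2507]
tcp_rot: [-0.009, 0.999, 0.01, -0.043]
ft_force: [-0.2, -0.5, 0.5]
opening: 0.0941
```

>>> carry_out:
  fingers: [-1,-1,-1,-1,-1]
  xyz:
    - [0,2,0]
    - [0,2,0]
    - [0,1,0]
    - [0,0,0]
    - [0,0,0]
  turn: [0,0,0,0,0]

```text
time: 80.75
ee_pos: [0.5192, 0.0228, 0.2555]
tcp_rot: [-0.013, 0.999, 0.01, -0.04]
ft_force: [0.1, -1.0, 0.9]
opening: 0.0937
```

```bash
python3 -c "
from h import *
im=r.grab_frame('scene');cv2.imwrite('pics/s36.png',im[170:330,60:260].repeat(3,0).repeat(3,1));cv2.imwrite('pics/s36f.png',im)
im=r.grab_frame('side');cv2.imwrite('pics/d36.png',im[80:240,320:520].repeat(3,0).repeat(3,1))
print(r.sense()['time'],r.sense()['ee_pos'])
"
```

```text
80.85 [0.51935782 0.02220792 0.25535517]
```

View pics/s36.png

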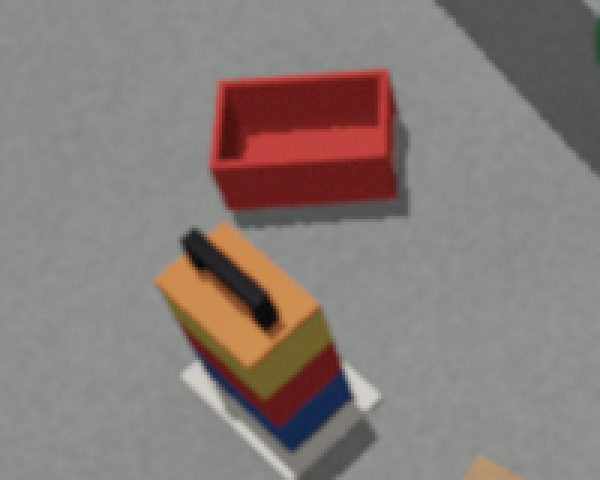

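View pics/d36.png

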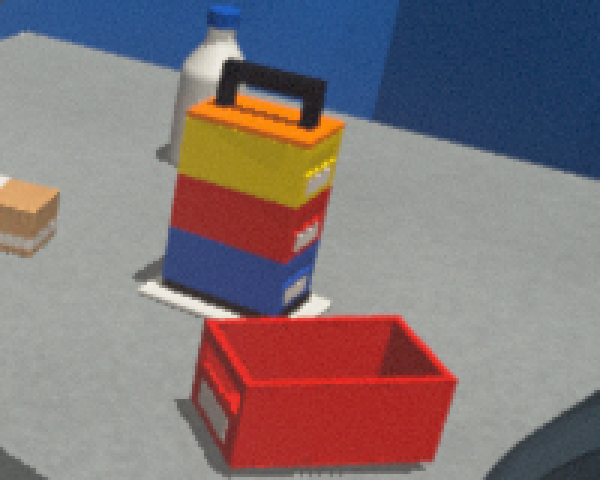

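```bash
python3 -c "
from rig import r
print(r.finish_job())"
```

```text
the job is handed in; nothing more can be done
None
```

The stack is built and handed in: blue on the base, then red, then yellow, then the orange lid. Each was set down and let go before the next, with about 81 s used of the 141 s. The hand-in reports no verdict, so what follows rests on my own checks.

**Last checks**
- **Position:** the wrist camera puts the lid plate at (436, −317) mm. Measured from above after each release, blue was at (436, −316), red at (437, −317) and yellow at (437, −317). The base is at (434, −316). The bins' low front ends bias their x readings a few millimetres high.
- **Height:** each bin and the lid stopped within about 1.5 mm of the height expected for a full seat and went no more than about 1 mm lower when pressed.
- **Appearance:** the side and scene pictures show the whole stack upright and square. I saw no movement of the green bin, jar or carton, but did not measure them again at the end.

**What went wrong or disagreed**
- **Missed grasps:** the first grasp of the yellow bin slipped off, moving it about 6.5 mm. The first close on the lid handle shut above the bar. I re-measured and repeated both.
- **Fingertip height:** in the side and scene pictures the fingertips stood about level with the TCP, not 25 mm ahead as stated. That explains the handle miss; I lowered the lid grasp to match. The yellow slip probably has the same cause.
- **Tool tilt:** the tool's tilt crept up to about 0.09 rad during the long moves, and I found no reliable way to undo it. The yellow bin went in tilted by roughly 0.05 rad and settled level when released.
- **Lid placement:** pressing the lid down pushed it about 2 mm sideways; I moved it back before letting go.

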